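# Clear the caddy, open the drawer under the sandwich press and put the tongs away

## Task

Slide the yellow caddy along its track, over the orange ridge, until it is parked against the end stop and out of the drawer's way. Then pull the drawer under the sandwich press right out to its stop and leave the wooden tongs lying flat inside it, set down rather than dropped. Keep the caddy down on its track and leave everything else on the worktop where it is.

Things in the scene. Friction and masses are not known exactly. Their poses are not given: they have to be found in the camera images.
- unit: Fixed wooden drawer unit 260 deep (x) x 240 wide x 105 high. Origin: on the table, mid width, 50 behind its face, which looks to its own -x. Shut, the drawer panel's face is at x=-62. The fixed red and black sandwich press on it (z 113 to 220, y +-125) overhangs to x=-74, so no upright gripper fits over the shut drawer's knob: lean the tool 27 to 45 deg back, fingers pointing forward and down.
- drawer (a joint): Slide of the drawer, m: 0 shut, grows as the drawer is pulled along the unit's -x, 0.160 at its stop. About 3 N of friction. Starts nearly shut.
- knob (a point): Centre of the round wooden knob on the drawer's panel; moves with the drawer. Knob diameter 36 mm, neck 18 mm next to the panel; it stands 42 mm out of the panel, this point 26 mm out, 68 mm above the table. Its x axis points into the unit, y along the panel.
- drawer_floor (a point): Point on the drawer's inner floor (42 mm above the table), midway across, 64 mm behind the panel's inner face; moves with the drawer, axes as unit. Inside: 194 wide (y), x -64 to +165; side walls 43 high, 6 thick; panel 58 above the floor, 12 thick. At the stop x -64 to +72 is open from above, the rest is under the press.
- track: Fixed aluminium track across the unit's front, along its own y: 86 wide, y -145 to +280. Floor 12 high, side lips 22. Orange ridge, 2.5 high, across it at y=+142; black end stop 34 high, inner face at y=+272. The open drawer passes over the track. Origin: on the table, mid width of the unit, 155 mm ahead (-x) of the unit's origin.
- park (a point): Where caddy's origin lies when it is parked: on the track's floor, between the ridge and the end stop; axes as track.
- caddy: Yellow caddy with two black canisters, loose on the track: 70 (x) x 130 (y) x 79 high, 0.45 kg. Origin: centre of underside, y axis along the track. Upright end walls, 70 wide, 6 to 48 above the origin. It runs on two cross bars at y=+-50, which ride over the ridge. It starts in front of the drawer, in its way.
- tongs: Light wooden toast tongs (rigid), lying flat: 160 long (own x) x 28 wide (y) x 22 high (z), dark joint block at the -x end. Origin: centre of its underside. 90 g.
- mug: Bystander, loose: black mug, 80 mm across, 90 mm high. Origin: centre of its underside.
- bowl: Bystander, loose: blue bowl, 120 mm across, 50 mm high. Origin: centre of its underside.
- saucer: Bystander, loose: white saucer, 100 mm across, 18 mm high. Origin: centre of its underside.
- tumbler: Bystander, loose: green glass tumbler, 68 mm across, 100 mm high. Origin: centre of its underside.
- soap: Bystander, loose: green bottle, 60 mm across, 170 mm high. Origin: centre of its underside.
- mill: Bystander, loose: dark wooden pepper mill, 56 mm across, 160 mm high. Origin: centre of its underside.

How it is judged:
On the way, in this order (a step that is already met when the one before it is completed fails the run):
1. the caddy rests in its parking place beyond the ridge, within 7 mm of the parked point along the track (y of caddy in the frame of park between -0.007 and 0.007 m and z of caddy in the frame of park below 0.003 m and linear speed of caddy below 0.02 m/s), for 0.2 s.
2. the drawer is pulled out to its stop (within 5 mm of it) (value of joint drawer above 0.155 m), for 0.2 s.
3. the tongs lie flat on the drawer's floor, let go (z of tongs in the frame of drawer_floor between -0.004 and 0.006 m and x of tongs in the frame of drawer_floor between -0.07 and 0.15 m and y of tongs in the frame of drawer_floor between -0.09 and 0.09 m and angle between tongs's own z axis and vertical below 0.12 rad and contact force between the fingers and tongs below 0.1 N), for 0.2 s.
At the end, for the whole second after the job is handed in: The caddy is parked within 7 mm, down on the track's floor; the drawer is out to within 8 mm of its stop; the tongs lie flat (under 7 degrees, within 6 mm of the floor) inside the drawer, at rest; the robot touches nothing (all of step 1 and all of step 3 and value of joint drawer above 0.152 m and linear speed of tongs below 0.02 m/s and contact force between each of the arm, the fingers and anything else below 0.5 N).
It fails at once if the caddy is lifted more than 15 mm off the track's floor or tipped by more than 17 degrees (height (world z) of caddy above 0.027 m or angle between caddy's own z axis and vertical above 0.3 rad).
It fails at once if the tongs are dropped or knocked flying (faster than 0.6 m/s with no finger on them; a fall of about 20 mm) (linear speed of tongs above 0.6 m/s and contact force between the fingers and tongs below 0.1 N).
It fails at once if a bystander (mug, bowl, saucer, tumbler, soap bottle or mill) is moved more than 20 mm (distance of any of mug, bowl, saucer, tumbler, soap, mill from where it was at the start of the episode above 0.02 m).
It also fails if it takes over 61 s, if anything falls off the work surface, if the arm or the gripper's body presses on something with over 40 N, if the wrist force passes 120 N, or if a joint passes its speed limit or range.

## Robot

A 6-joint arm with a two-finger parallel gripper is mounted at the origin on the work surface. World frame = base frame: x ahead of the robot, y to its left, z up, the work surface at z = 0. Lengths are in m, angles in rad, forces in N, time in s.
With the tool pointing down it reaches from about 0.35 to 0.775 m from the base axis. Payload 7.3 kg.
Tool frame: the origin (TCP) lies between the finger pads; the fingertips stand robot.tcp_to_tips ahead of it and the grasp point (between the pads) lies 2 mm behind it (robot.tcp_to_tips is the distance from the TCP to the fingertips, in m); y points along the fingers, x is the direction in which the jaws open and shut, and the axes are right-handed (so a half turn about y gives the same grasp; the last joint's range is limited). The gripper opens to 92 mm and grips with 3 to 60 N. Pads are 19 mm wide; open, the fingers measure 130 mm over their backs; the gripper's body (75 mm by 190 mm) begins 47 mm behind the grasp point.
Start: joints at [-1.494, 0.342, 1.524, -0, 1.275, -0.146], TCP at [0.116, -0.512, 0.244] pointing down, gripper open.
Joint ranges: [-2.53, 2.53], [-0.77, 2.02], [0.04, 2.7], [-1, 4.14], [0.28, 2.66], [-3.11, 3.11]. Speed limits (rad/s): [2.57, 2.57, 3.14, 3.14, 3.14, 3.14].

## Interface

Orientations are given as [roll, pitch, yaw] about the fixed x, y, z axes, in that order (R = Rz(yaw) Ry(pitch) Rx(roll)).
In Python, from cell import status, read_camera, get_calibration, robot gives the robot as it stands.
- The arm moves only by the shell command python3 -m creep 'ROWS' [FORCE]. ROWS is JSON, a list of rows, each an object of numbers: "dx", "dy", "dz": the shift along the tool's x, y, z in m; "rx", "ry", "rz": the turn, a rotation vector about the tool's x, y, z in rad; "gripper": the opening, from 0 (shut) to 1 (fully open). A call has 1 to 20 rows; each row is the pose to reach, as a shift and turn from the pose commanded when the call began, along the tool's axes at that moment; what a row does not reach only later rows make up. A row lasts 1/8 s, in which the tool goes at most 62.5 mm and 10.7 degrees, less where a joint would pass 70% of its speed; a pose out of reach is approached as far as the arm can. A call with a gripper value outside its range is refused whole. The fingers move at their own pace and stop on an object; FORCE is the grip in N (left out, the last holds). Time passes only in rows, so rows that repeat a pose let the fingers close. It gives the time, the measured TCP pose, the force and the opening at its end, in the units of the state.
- status.observe(): the state, without advancing time (a new reading comes with each control period).
- read_camera(name): name is "side" or "top" or "wrist"; returns (picture, depth): 420x560x3 uint8, red, green, blue; 420x560 float32, m along the optical axis (not along the pixel's ray), 0 where there is no reading.
- get_calibration(name): a dict with "fx", "fy", "cx", "cy" (pixels), "D" ([k1, k2, p1, p2, k3] as OpenCV has them; the pictures are not rectified), "xyz" and "rotation" of the camera in the world; the wrist camera has in their place "mount" (4x4, takes a point from camera to tool coordinates, whose origin is the TCP and whose axes are the tool frame's). Camera axes: x right, y down, z forward; pixel columns grow to the right and rows downward; lengths in m; the calibration is good to about 2 mm. A picture is of the moment at which its call begins: read the wrist's pose just before it. get_calibration takes no time and is no camera call.
- robot.hand_in(): hands the job in, once; it reports no verdict.
The state is a dict: "time": time; "qpos": joint angles; "qvel": joint speeds; "joint_efforts": joint torques, N m; "tool_pos": TCP position; "tool_rot": TCP orientation; "contact_force": force on the tool from outside, world axes, zero at the start; "torque": the same for the moment, N m; "opening": finger opening in m.
Only numpy, scipy, OpenCV 4.12 (cv2) and the standard library are available. Lean on these libraries where they do the work, as an engineer would, in place of code of your own. Each camera call takes 0.05 s, during which the arm holds its last target.

## Working session

There is one attempt and no reset: what is moved stays moved. The work goes in short steps, Python scripts to look and compute and a shell command to move; the robot and the scene stay as the last step left them, time stands still between calls to the robot, and variables do not carry over. Pictures are saved under pics/ and viewed, and the job is handed in when it is done.

```bash
ls; mkdir -p pics
python3 - <<'E'
from cell import status, read_camera, get_calibration, robot
import cv2, numpy as np
s=status.observe(); print(s, robot.tcp_to_tips)
for n in ("top","side","wrist"):
    p,d=read_camera(n); cv2.imwrite(f"pics/{n}0.png",p[:,:,::-1]); np.save(f"{n}0.npy",d); np.save(f"{n}0p.npy",p)
    print(n,get_calibration(n))
E
```

```text
pics
{'time': 0.0, 'qpos': array([-1.49400543e+00,  3.42678176e-01,  1.52501384e+00,  1.76802094e-05,
        1.27538828e+00, -1.46004910e-01]), 'qvel': array([ 0.00232413, -0.00032313,  0.00069719,  0.00107666, -0.00016776,
       -0.00045867]), 'joint_efforts': array([-1.76540649e-03, -4.31245565e+01, -2.44220263e+01,  7.16583082e-02,
        5.58322587e-02, -9.73074975e-05]), 'tool_pos': array([ 0.11599749, -0.51163823,  0.24306917]), 'tool_rot': array([-1.57056317e+00,  1.46936229e-03, -1.34800551e+00]), 'contact_force': array([-0.2760218 ,  0.60968631, -0.14232458]), 'torque': array([0.00405756, 0.00176881, 0.00774521]), 'opening': 0.09204675494633252} 0.017
top {'fx': 436.7645365768004, 'fy': 436.7645365768004, 'cx': 276.21598135098895, 'cy': 197.43812930452125, 'D': array([-0.02897694,  0.        ,  0.        ,  0.        ,  0.        ]), 'xyz': array([ 0.39491387, -0.00525554,  1.17089957]), 'rotation': array([-2.96462123e+00, -2.78304375e-03, -1.56591667e+00])}
side {'fx': 417.4946653003557, 'fy': 417.4946653003557, 'cx': 274.4609616482568, 'cy': 208.56947977661954, 'D': array([0.02575878, 0.        , 0.        , 0.        , 0.        ]), 'xyz': array([0.77996651, 0.28823991, 1.20573508]), 'rotation': array([-2.83005376,  0.00385763,  2.57982016])}
wrist {'fx': 360.8960328607608, 'fy': 360.8960328607608, 'cx': 282.01421441273703, 'cy': 210.27654089620597, 'D': array([-0.08442975,  0.        ,  0.        ,  0.        ,  0.        ]), 'mount': array([[ 9.99999713e-01,  7.94500072e-05, -7.52970959e-04,
        -1.72269419e-03],
       [ 7.47118134e-04, -2.64899296e-01,  9.64275793e-01,
        -1.41255809e-01],
       [-1.22849759e-04, -9.64276079e-01, -2.64899280e-01,
         7.17331347e-02],
       [ 0.00000000e+00,  0.00000000e+00,  0.00000000e+00,
         1.00000000e+00]])}
```

View pics/top0.png

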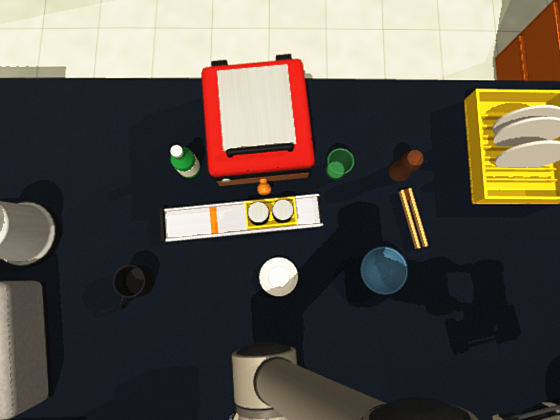

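View pics/side0.png

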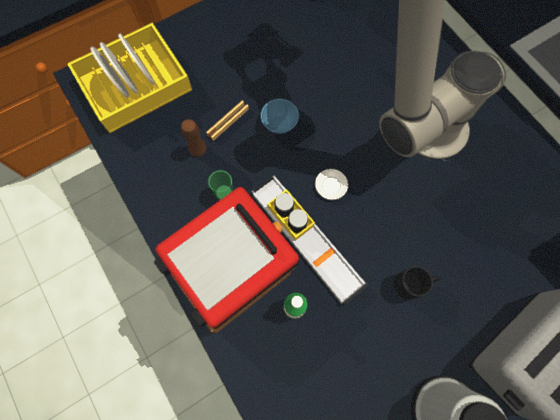

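View pics/wrist0.png

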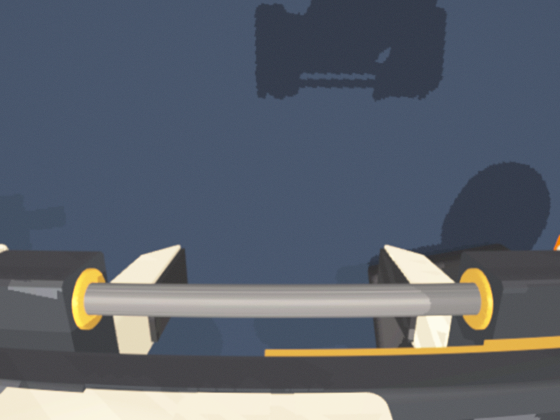

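The top view shows the track (163–322, 195–240) with the orange ridge at (213,220), the caddy at (271,212), and the knob at (264,187). The tongs are at (413,218) and the press at (258,125). Bystanders: soap (185,160), tumbler (340,163), mill (407,165), bowl (384,270), saucer (279,277), mug (130,281).

```bash
cat > h.py <<'E'
import numpy as np, cv2
from scipy.spatial.transform import Rotation as R
from cell import status, read_camera, get_calibration, robot
def cam(n, s=None):
    c=get_calibration(n); K=np.array([[c['fx'],0,c['cx']],[0,c['fy'],c['cy']],[0,0,1]])
    if n=='wrist':
        T=np.eye(4);T[:3,:3]=R.from_euler('xyz',s['tool_rot']).as_matrix();T[:3,3]=s['tool_pos'];T=T@c['mount']
        return K,c['D'],T[:3,3],T[:3,:3]
    return K,c['D'],np.array(c['xyz']),R.from_euler('xyz',c['rotation']).as_matrix()
def rays(C,uv):
    u=cv2.undistortPoints(np.asarray(uv,float).reshape(-1,1,2),C[0],C[1]).reshape(-1,2)
    return np.c_[u,np.ones(len(u))]@C[3].T
def plane(C,uv,z):
    r=rays(C,uv); return C[2]+r*((z-C[2][2])/r[:,2])[:,None]
def cloud(C,d):
    h,w=d.shape; v,u=np.mgrid[:h,:w]
    P=C[2]+rays(C,np.c_[u.ravel(),v.ravel()])*d.reshape(-1,1)
    P=P.reshape(h,w,3); P[d==0]=np.nan; return P
def proj(C,P):
    p=(np.atleast_2d(P)-C[2])@C[3]
    return cv2.projectPoints(p,np.zeros(3),np.zeros(3),C[0],C[1])[0].reshape(-1,2)
E
python3 - <<'E'
from h import *
for n in("top","side"):
    C=cam(n); p=np.load(f"{n}0p.npy"); P=cloud(C,np.load(f"{n}0.npy")); hsv=cv2.cvtColor(p,cv2.COLOR_RGB2HSV); H,S,V=[hsv[:,:,i].astype(int) for i in range(3)]
    if n=="top": roi=(slice(50,310),slice(100,440))
    else: roi=(slice(85,310),slice(140,450))
    M=np.zeros(H.shape,bool);M[roi]=1
    print(n)
    tab=P[roi].reshape(-1,3); print('z hist',np.nanpercentile(tab[:,2],[5,20,40,60,80,95]).round(3))
    masks=dict(orange=(H>5)&(H<16)&(S>180)&(V>180),yellow=(H>22)&(H<32)&(S>150)&(V>120),red=((H<4)|(H>176))&(S>180)&(V>150))
    for k,m in masks.items():
        m=m&M
        nn,l,st,ce=cv2.connectedComponentsWithStats(m.astype(np.uint8))
        for i in range(1,nn):
            if st[i,4]<15: continue
            q=P[l==i]; print(k,st[i],ce[i].round(1),'med',np.nanmedian(q,0).round(4),'zr',np.nanpercentile(q[:,2],[5,95]).round(3))
E
```

```text
top
z hist [-0.749 -0.002 -0.     0.002  0.024  0.196]
orange [258 179  13  15  83] [263.6 186.5] med [0.6187 0.0241 0.079 ] zr [0.072 0.086]
orange [210 207   6   9  27] [212.7 209.9] med [0.569  0.1618 0.0141] zr [0.01  0.017]
orange [214 217   4  16  32] [215.6 226.4] med [0.5209 0.1532 0.0133] zr [0.009 0.018]
yellow [245 196  52  33 293] [272.7 216.7] med [ 0.5333 -0.0072  0.0583] zr [0.022 0.063]
yellow [264 198  15   7  46] [271.3 200.1] med [0.5874 0.0037 0.0559] zr [0.021 0.062]
yellow [268 205   7  18  49] [270.3 214.9] med [0.5479 0.0088 0.0235] zr [0.02  0.045]
red [ 202   59  112  117 4997] [257.4 127.1] med [0.7155 0.0331 0.1923] zr [0.185 0.196]
side
z hist [-0.003 -0.     0.002  0.005  0.187  0.23 ]
orange [274 222   8   9  30] [277.4 226. ] med [0.611  0.0302 0.0815] zr [0.076 0.184]
orange [314 248  20  18  67] [322.8 256.6] med [0.5408 0.1582 0.0153] zr [0.012 0.019]
yellow [140  85  52  32 952] [158.9  95.5] med [ 0.6988 -0.5397  0.0379] zr [0.01 0.08]
yellow [283 190   8   5  16] [286.8 191.7] med [ 0.5276 -0.0551  0.0606] zr [0.002 0.064]
yellow [268 198  47  42 399] [290.7 218.9] med [0.5755 0.0183 0.0497] zr [0.022 0.063]
red [ 156  187  143  123 4026] [233.5 250.6] med [0.7405 0.0549 0.1932] zr [0.187 0.197]
```

Run:
```python
import cv2
a=cv2.imread('pics/top0.png'); cv2.imwrite('pics/topz.png',cv2.resize(a[140:290,155:435],None,fx=2.85,fy=2.85,interpolation=cv2.INTER_CUBIC))
a=cv2.imread('pics/side0.png'); cv2.imwrite('pics/sidez.png',cv2.resize(a[90:310,180:440],None,fx=2.7,fy=2.7,interpolation=cv2.INTER_CUBIC))
```

```text
(no output)
```

View pics/topz.png

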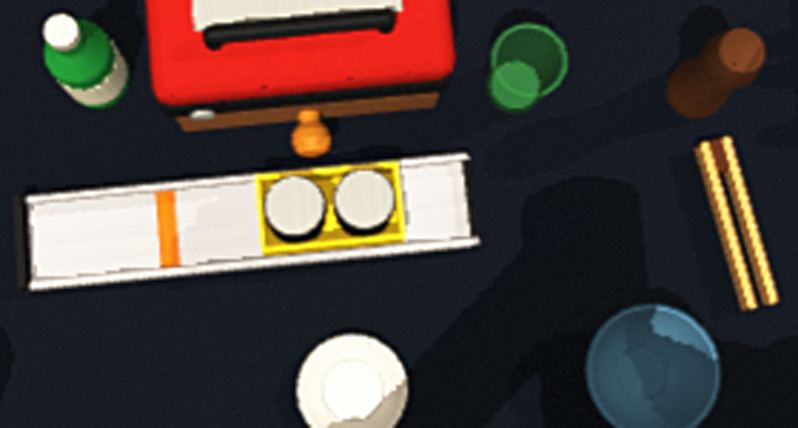

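View pics/sidez.png

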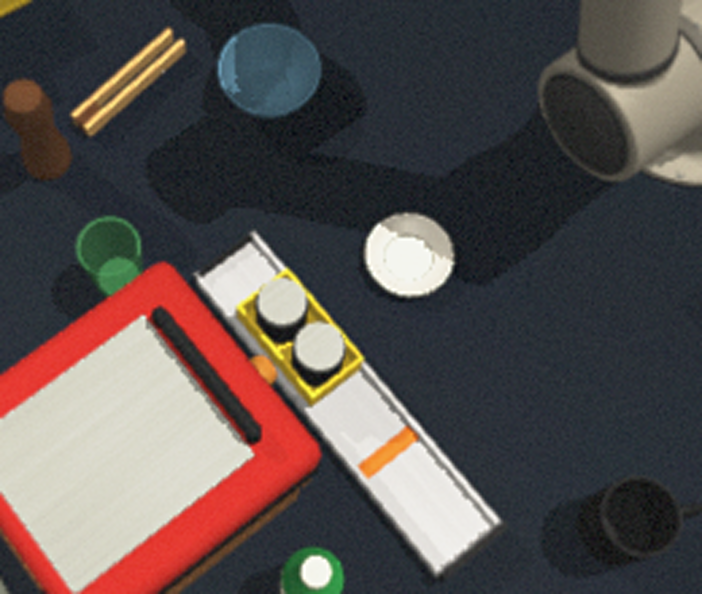

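Run:
```python
from h import *
for n in("top","side"):
    C=cam(n); p=np.load(f"{n}0p.npy"); P=cloud(C,np.load(f"{n}0.npy")); hsv=cv2.cvtColor(p,cv2.COLOR_RGB2HSV); H,S,V=[hsv[:,:,i].astype(int) for i in range(3)]
    def roi(a,b,c,d):
        M=np.zeros(H.shape,bool);M[b:d,a:c]=1;return M
    if n=="top": rt,ry,rr,rtg,rsa=roi(155,190,330,245),roi(240,190,300,235),roi(203,200,225,240),roi(395,182,432,252),roi(255,252,303,302)
    else: rt,ry,rr,rtg,rsa=roi(245,172,372,306),roi(262,186,320,242),roi(305,240,345,272),roi(200,95,252,145),roi(310,165,352,203)
    Y=(H>20)&(H<34)&(S>120)&(V>90)&ry
    O=(H>4)&(H<20)&(S>120)&(V>150)&rr
    W=(((S<70)&(V>110))|Y|O)&rt
    if n=='side': W&=~rsa
    T=(H>8)&(H<28)&(S>70)&(V>110)&rtg
    L=(S<60)&(V>90)&rsa
    for k,m,z in(('caddy',Y,.060),('ridge',O,.0145),('track',W,.022),('tongs',T,.022),('saucer',L,.018)):
        nn,l,st,ce=cv2.connectedComponentsWithStats(cv2.morphologyEx(m.astype(np.uint8),cv2.MORPH_CLOSE,np.ones((3,3))))
        ids=[i for i in range(1,nn) if st[i,4]>(25)]
        v,u=np.nonzero(np.isin(l,ids)&m)
        q=plane(C,np.c_[u,v],z)[:,:2].astype(np.float32)*1000
        (c,sz,a)=cv2.minAreaRect(q); b=cv2.boxPoints((c,sz,a))
        if sz[0]<sz[1]: ang=a+90
        else: ang=a
        print(n,k,len(u),'c',np.round(c,1),'size',np.round(sz,1),'long axis deg',round(ang,2)); 
        if k in('track','tongs'):print(b.round(0).tolist())
```

```text
top caddy 642 c [554.6   7.1] size [ 76.4 130.7] long axis deg 96.38
top ridge 179 c [540.1 160.2] size [71.5 17.5] long axis deg 6.36
top track 4894 c [547.2  81.4] size [ 89.1 417.1] long axis deg 96.04
[[481.0, 284.0], [525.0, -131.0], [613.0, -121.0], [570.0, 293.0]]
top tongs 631 c [ 547.8 -371.7] size [160.7  36.1] long axis deg 13.57
[[465.0, -373.0], [474.0, -408.0], [630.0, -370.0], [622.0, -335.0]]
top saucer 1213 c [393.9 -13.1] size [97.4 99. ] long axis deg 90.27
side caddy 478 c [557.3  11.3] size [ 79.4 135. ] long axis deg 96.07
side ridge 147 c [537.9 160.5] size [70.3 17. ] long axis deg 5.96
side track 4900 c [632.1  90.9] size [263.8 415.8] long axis deg 95.41
[[481.0, 285.0], [520.0, -129.0], [783.0, -104.0], [744.0, 310.0]]
side tongs 492 c [ 546.8 -370.3] size [162.8  38.8] long axis deg 13.96
[[463.0, -371.0], [473.0, -409.0], [630.0, -370.0], [621.0, -332.0]]
side saucer 825 c [392.3 -12.9] size [97.8 98.1] long axis deg 147.67
```

```bash
cat > g.py <<'E'
from h import *
O=np.array([.5542,.0186,0]); PSI=np.radians(6.1)
def tr(x,y,z): # track frame -> world
    c,s=np.cos(PSI),np.sin(PSI); return O+np.array([c*x-s*y,s*x+c*y,z])
def un(x,y,z): return tr(x+.155,y,z)
def inv(p):
    c,s=np.cos(PSI),np.sin(PSI); d=np.asarray(p)-O; return np.array([c*d[0]+s*d[1],-s*d[0]+c*d[1],d[2]])
def ori(yawdeg,lean): # heading of unit-like x axis, lean back deg
    a=np.radians(yawdeg);t=np.radians(lean)
    xd=np.array([np.cos(a),np.sin(a),0]); X=np.array([-np.sin(a),np.cos(a),0]); Y=np.sin(t)*xd-np.cos(t)*np.array([0,0,1]); Z=np.cross(X,Y)
    return np.c_[X,Y,Z]
def rel(p,Rt=None,s=None):
    s=s or status.observe(); R0=R.from_euler('xyz',s['tool_rot']).as_matrix()
    d=R0.T@(np.asarray(p)-s['tool_pos']); rv=np.zeros(3) if Rt is None else R.from_matrix(R0.T@Rt).as_rotvec()
    print('d',d.round(4),'rv',rv.round(4))
E
python3 - <<'E'
from g import *
rel(tr(0,-.120,.24),ori(6.1,0))
print(tr(0,-.12,0),tr(0,-.0097,0),un(-.088,0,.068))
E
```

```text
d [-0.3012  0.0037  0.5306] rv [-1.7000e-03 -3.0253e+00  1.0000e-04]
[ 0.56695169 -0.10072055  0.        ] [0.55523076 0.00895492 0.        ] [0.62082064 0.02571969 0.068     ]
```

```bash
python3 -m creep '[{"dx":-0.06,"dz":0.106,"ry":-0.6,"gripper":0},{"dx":-0.12,"dz":0.212,"ry":-1.2,"gripper":0},{"dx":-0.18,"dz":0.318,"ry":-1.8,"gripper":0},{"dx":-0.24,"dz":0.424,"ry":-2.4,"gripper":0},{"dx":-0.301,"dz":0.531,"ry":-3.025,"gripper":0},{"dx":-0.301,"dz":0.531,"ry":-3.025,"gripper":0},{"dx":-0.301,"dz":0.531,"ry":-3.025,"gripper":0},{"dx":-0.301,"dz":0.531,"ry":-3.025,"gripper":0},{"dx":-0.301,"dz":0.531,"ry":-3.025,"gripper":0},{"dx":-0.301,"dz":0.531,"ry":-3.025,"gripper":0},{"dx":-0.301,"dz":0.531,"ry":-3.025,"gripper":0},{"dx":-0.301,"dz":0.531,"ry":-3.025,"gripper":0},{"dx":-0.301,"dz":0.531,"ry":-3.025,"gripper":0},{"dx":-0.301,"dz":0.531,"ry":-3.025,"gripper":0},{"dx":-0.301,"dz":0.531,"ry":-3.025,"gripper":0},{"dx":-0.301,"dz":0.531,"ry":-3.025,"gripper":0},{"dx":-0.301,"dz":0.531,"ry":-3.025,"gripper":0},{"dx":-0.301,"dz":0.531,"ry":-3.025,"gripper":0}]' 30
python3 - <<'E'
from g import *
s=status.observe(); print(s['qpos'].round(3),inv(s['tool_pos']))
rel(tr(0,-.120,.05),ori(6.1,0))
p,d=read_camera('wrist'); cv2.imwrite('pics/w1.png',p[:,:,::-1])
E
```

```text
[-1.494  0.343  1.525 -0.     1.275 -0.146] [-0.49208428 -0.48077401  0.24323322]
d [-0.301   0.1937  0.5306] rv [-1.7000e-03 -3.0253e+00  1.0000e-04]invalid input at $[0]: expected keys dx, dy, dz, rx, ry, rz, gripper
```

View pics/w1.png

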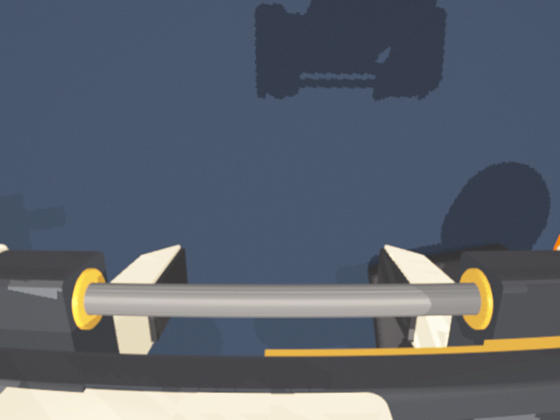

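The call was refused because every row needs all seven keys. Nothing moved, and the wrist view still shows bare table. I'll resend it with complete rows.

```bash
python3 -m creep '[{"dx":-0.06,"dy":0,"dz":0.106,"rx":0,"ry":-0.6,"rz":0,"gripper":0},{"dx":-0.12,"dy":0,"dz":0.212,"rx":0,"ry":-1.2,"rz":0,"gripper":0},{"dx":-0.18,"dy":0,"dz":0.318,"rx":0,"ry":-1.8,"rz":0,"gripper":0},{"dx":-0.24,"dy":0,"dz":0.424,"rx":0,"ry":-2.4,"rz":0,"gripper":0},{"dx":-0.301,"dy":0,"dz":0.531,"rx":0,"ry":-3.025,"rz":0,"gripper":0},{"dx":-0.301,"dy":0,"dz":0.531,"rx":0,"ry":-3.025,"rz":0,"gripper":0},{"dx":-0.301,"dy":0,"dz":0.531,"rx":0,"ry":-3.025,"rz":0,"gripper":0},{"dx":-0.301,"dy":0,"dz":0.531,"rx":0,"ry":-3.025,"rz":0,"gripper":0},{"dx":-0.301,"dy":0,"dz":0.531,"rx":0,"ry":-3.025,"rz":0,"gripper":0},{"dx":-0.301,"dy":0,"dz":0.531,"rx":0,"ry":-3.025,"rz":0,"gripper":0},{"dx":-0.301,"dy":0,"dz":0.531,"rx":0,"ry":-3.025,"rz":0,"gripper":0},{"dx":-0.301,"dy":0,"dz":0.531,"rx":0,"ry":-3.025,"rz":0,"gripper":0},{"dx":-0.301,"dy":0,"dz":0.531,"rx":0,"ry":-3.025,"rz":0,"gripper":0},{"dx":-0.301,"dy":0,"dz":0.531,"rx":0,"ry":-3.025,"rz":0,"gripper":0},{"dx":-0.301,"dy":0,"dz":0.531,"rx":0,"ry":-3.025,"rz":0,"gripper":0},{"dx":-0.301,"dy":0,"dz":0.531,"rx":0,"ry":-3.025,"rz":0,"gripper":0},{"dx":-0.301,"dy":0,"dz":0.531,"rx":0,"ry":-3.025,"rz":0,"gripper":0},{"dx":-0.301,"dy":0,"dz":0.531,"rx":0,"ry":-3.025,"rz":0,"gripper":0}]' 30
python3 - <<'E'
from g import *
s=status.observe(); print(s['qpos'].round(3),inv(s['tool_pos']))
rel(tr(0,-.120,.05),ori(6.1,0))
p,d=read_camera('wrist'); cv2.imwrite('pics/w2.png',p[:,:,::-1])
E
```

```text
time: 2.45
tool_pos: [0.5673, -0.1011, 0.2436]
tool_rot: [-1.571, -0.0, 1.674]
contact_force: [0.3, -0.4, 0.1]
opening: 0.0005
[-0.309  0.437  1.378 -0.     1.327 -1.983] [ 0.00034205 -0.12043185  0.24356586]
d [0.0004 0.1936 0.0003] rv [-0.0003 -0.0033  0.    ]
```

View pics/w2.png

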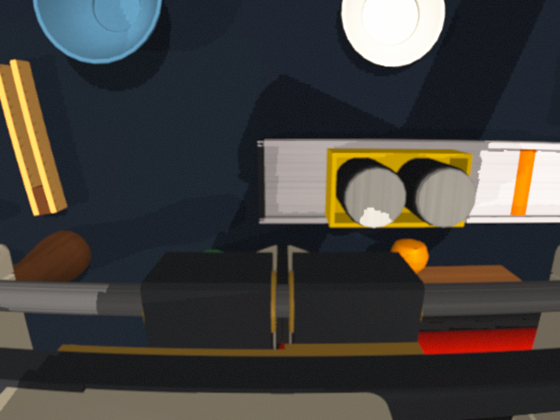

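Run:
```python
from g import *
s=status.observe(); C=cam('wrist',s)
print(proj(C,[tr(0,-.12,.012),tr(0,.142,.0145),tr(.043,-.145,.022),tr(-.043,-.145,.022)]).round(0))
p=cv2.imread('pics/w2.png'); hsv=cv2.cvtColor(p,cv2.COLOR_BGR2HSV);H,S,V=[hsv[:,:,i].astype(int) for i in range(3)]
m=(H>20)&(H<34)&(S>120)&(V>80);m[:140]=0;m[235:]=0;m[:,:300]=0;m[:,480:]=0
v,u=np.nonzero(m);q=np.array([inv(a) for a in plane(C,np.c_[u,v],.06)])*1000
print('caddy',q[:,:2].min(0),q[:,:2].max(0))
m=(H>5)&(H<20)&(S>150)&(V>120);m[:140]=0;m[225:]=0;m[:,:490]=0
v,u=np.nonzero(m);q=np.array([inv(a) for a in plane(C,np.c_[u,v],.0145)])*1000
print('ridge',q[:,:2].mean(0),q[:,:2].min(0),q[:,:2].max(0))
m=(H>5)&(H<20)&(S>150)&(V>120);m[:235]=0;m[275:]=0;m[:,:380]=0;m[:,440:]=0;m[262:]=0
v,u=np.nonzero(m);q=np.array([inv(a) for a in plane(C,np.c_[u,v],.068)])*1000
print('knob',q[:,:2].mean(0),q[:,:2].min(0),q[:,:2].max(0))
# tongs
m=(H>8)&(H<28)&(S>70)&(V>100);m[:55]=0;m[218:]=0;m[:,70:]=0
v,u=np.nonzero(m);q=plane(C,np.c_[u,v],.022)[:,:2].astype(np.float32)*1000
print('tongs',cv2.minAreaRect(q))
```

```text
[[280. 181.]
 [522. 182.]
 [257. 223.]
 [255. 140.]]
caddy [-38.58772541 -78.26308054] [36.14171731 57.44172946]
ridge [  0.1632795  143.20794362] [-34.53198726 134.35189237] [ 36.54346012 152.02548465]
knob [55.44108541  3.90088726] [ 45.00638101 -14.39354649] [67.73583091 21.70710448]
tongs ((546.8870239257812, -365.2654724121094), (161.6370849609375, 43.232364654541016), 13.796299934387207)
```

The wrist view agrees with the earlier fit: the ridge lies at track y=143 and the caddy's near wall at about -76. Next I go down behind the caddy.

```bash
python3 -m creep '[{"dx":0,"dy":0.06,"dz":0,"rx":0,"ry":0,"rz":0,"gripper":0},{"dx":0,"dy":0.12,"dz":0,"rx":0,"ry":0,"rz":0,"gripper":0},{"dx":0,"dy":0.17,"dz":0,"rx":0,"ry":0,"rz":0,"gripper":0},{"dx":0,"dy":0.193,"dz":0,"rx":0,"ry":-0.003,"rz":0,"gripper":0},{"dx":0,"dy":0.193,"dz":0,"rx":0,"ry":-0.003,"rz":0,"gripper":0}]'
python3 -m creep '[{"dx":0.010,"dy":0,"dz":0,"rx":0,"ry":0,"rz":0,"gripper":0},{"dx":0.018,"dy":0,"dz":0,"rx":0,"ry":0,"rz":0,"gripper":0},{"dx":0.026,"dy":0,"dz":0,"rx":0,"ry":0,"rz":0,"gripper":0},{"dx":0.034,"dy":0,"dz":0,"rx":0,"ry":0,"rz":0,"gripper":0},{"dx":0.042,"dy":0,"dz":0,"rx":0,"ry":0,"rz":0,"gripper":0},{"dx":0.05,"dy":0,"dz":0,"rx":0,"ry":0,"rz":0,"gripper":0},{"dx":0.058,"dy":0,"dz":0,"rx":0,"ry":0,"rz":0,"gripper":0},{"dx":0.066,"dy":0,"dz":0,"rx":0,"ry":0,"rz":0,"gripper":0}]'
python3 - <<'E'
from g import *
s=status.observe(); print(inv(s['tool_pos']))
p,d=read_camera('side'); cv2.imwrite('pics/s3.png',cv2.resize(p[90:310,180:440,::-1],None,fx=2.7,fy=2.7))
E
```

```text
time: 3.12
tool_pos: [0.5662, -0.1008, 0.0489]
tool_rot: [-1.567, -0.002, 1.678]
contact_force: [-0.1, 0.3, 1.0]
opening: 0.0004
time: 4.12
tool_pos: [0.5612, -0.0361, 0.0517]
tool_rot: [-1.573, 0.002, 1.68]
contact_force: [0.8, -5.2, 3.9]
opening: 0.0002
[ 0.00110631 -0.05509315  0.0516962 ]
```

View pics/s3.png

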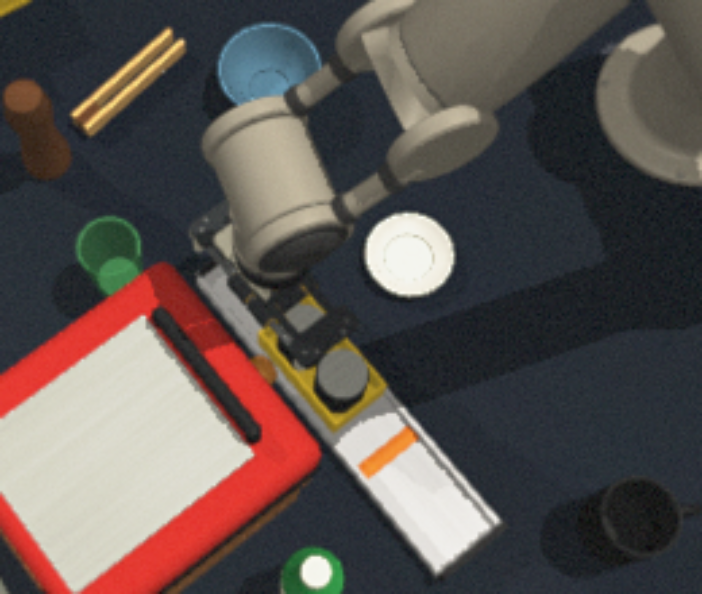

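The caddy slides freely at about 5 N, and the side view shows it straight on the track with the gripper clear of the press. I'll carry on over the ridge.

```bash
python3 -m creep '[{"dx":0.009,"dy":0,"dz":0,"rx":0,"ry":0,"rz":0,"gripper":0},{"dx":0.018,"dy":0,"dz":0,"rx":0,"ry":0,"rz":0,"gripper":0},{"dx":0.027,"dy":0,"dz":0,"rx":0,"ry":0,"rz":0,"gripper":0},{"dx":0.035,"dy":0,"dz":0,"rx":0,"ry":0,"rz":0,"gripper":0},{"dx":0.042,"dy":0,"dz":0,"rx":0,"ry":0,"rz":0,"gripper":0},{"dx":0.048,"dy":0,"dz":0,"rx":0,"ry":0,"rz":0,"gripper":0},{"dx":0.054,"dy":0,"dz":0,"rx":0,"ry":0,"rz":0,"gripper":0},{"dx":0.060,"dy":0,"dz":0,"rx":0,"ry":0,"rz":0,"gripper":0},{"dx":0.066,"dy":0,"dz":0,"rx":0,"ry":0,"rz":0,"gripper":0},{"dx":0.074,"dy":0,"dz":0,"rx":0,"ry":0,"rz":0,"gripper":0},{"dx":0.084,"dy":0,"dz":0,"rx":0,"ry":0,"rz":0,"gripper":0},{"dx":0.094,"dy":0,"dz":0,"rx":0,"ry":0,"rz":0,"gripper":0},{"dx":0.104,"dy":0,"dz":0,"rx":0,"ry":0,"rz":0,"gripper":0},{"dx":0.114,"dy":0,"dz":0,"rx":0,"ry":0,"rz":0,"gripper":0},{"dx":0.124,"dy":0,"dz":0,"rx":0,"ry":0,"rz":0,"gripper":0},{"dx":0.132,"dy":0,"dz":0,"rx":0,"ry":0,"rz":0,"gripper":0}]'
python3 - <<'E'
from g import *
s=status.observe(); print(inv(s['tool_pos']))
p,d=read_camera('side'); cv2.imwrite('pics/s4.png',cv2.resize(p[90:310,180:440,::-1],None,fx=2.7,fy=2.7))
E
```

```text
time: 6.18
tool_pos: [0.5462, 0.0956, 0.0512]
tool_rot: [-1.572, 0.001, 1.68]
contact_force: [0.7, -6.7, 5.3]
opening: 0.0003
[0.00017807 0.07741698 0.05123235]
```

View pics/s4.png

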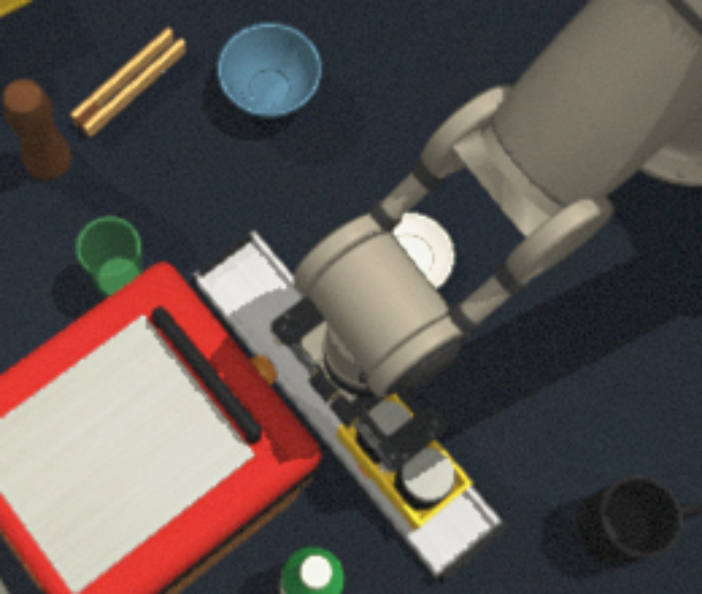

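The front bar is over the ridge and the caddy is upright, with about 45 mm left. I'll take the second bar over and close on the stop slowly.

```bash
python3 -m creep '[{"dx":0.007,"dy":0,"dz":0,"rx":0,"ry":0,"rz":0,"gripper":0},{"dx":0.013,"dy":0,"dz":0,"rx":0,"ry":0,"rz":0,"gripper":0},{"dx":0.019,"dy":0,"dz":0,"rx":0,"ry":0,"rz":0,"gripper":0},{"dx":0.025,"dy":0,"dz":0,"rx":0,"ry":0,"rz":0,"gripper":0},{"dx":0.030,"dy":0,"dz":0,"rx":0,"ry":0,"rz":0,"gripper":0},{"dx":0.035,"dy":0,"dz":0,"rx":0,"ry":0,"rz":0,"gripper":0},{"dx":0.038,"dy":0,"dz":0,"rx":0,"ry":0,"rz":0,"gripper":0},{"dx":0.040,"dy":0,"dz":0,"rx":0,"ry":0,"rz":0,"gripper":0}]'
python3 - <<'E'
from g import *
s=status.observe(); print(inv(s['tool_pos']))
p,d=read_camera('top'); cv2.imwrite('pics/t5.png',cv2.resize(p[140:290,155:435,::-1],None,fx=2.85,fy=2.85))
E
```

```text
time: 7.22
tool_pos: [0.5415, 0.1354, 0.051]
tool_rot: [-1.571, 0.0, 1.68]
contact_force: [0.7, -2.8, 2.3]
opening: 0.0007
[-0.00019746  0.11746515  0.05095598]
```

View pics/t5.png

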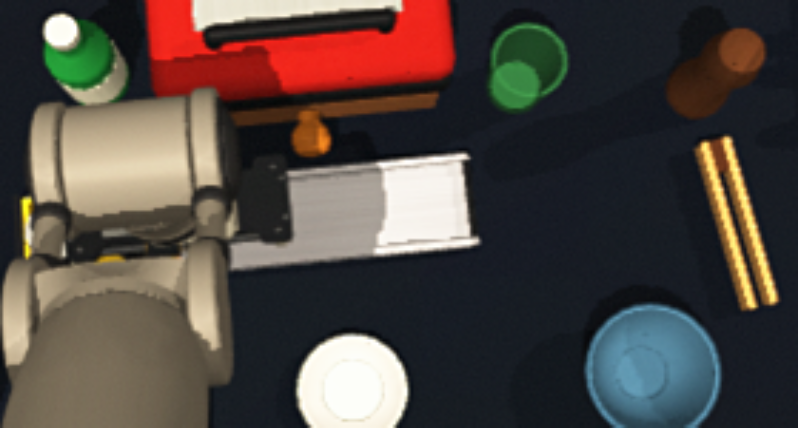

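```bash
python3 -m creep '[{"dx":0.002,"dy":0,"dz":0,"rx":0,"ry":0,"rz":0,"gripper":0},{"dx":0.0035,"dy":0,"dz":0,"rx":0,"ry":0,"rz":0,"gripper":0},{"dx":0.005,"dy":0,"dz":0,"rx":0,"ry":0,"rz":0,"gripper":0},{"dx":0.005,"dy":0,"dz":0,"rx":0,"ry":0,"rz":0,"gripper":0}]'
python3 - <<'E'
from g import *
s=status.observe(); print(inv(s['tool_pos']))
p,d=read_camera('side'); cv2.imwrite('pics/s6.png',cv2.resize(p[200:310,280:440,::-1],None,fx=4,fy=4)); C=cam('side')
hsv=cv2.cvtColor(p,cv2.COLOR_RGB2HSV);H,S,V=[hsv[:,:,i].astype(int) for i in range(3)]
m=(H>20)&(H<34)&(S>120)&(V>90);m[:200]=0;m[:,:280]=0;m[:,440:]=0
v,u=np.nonzero(m);q=np.array([inv(a) for a in plane(C,np.c_[u,v],.06)])*1000
print('caddy',np.percentile(q[:,:2],[0,1,99,100],axis=0))
E
```

```text
time: 7.78
tool_pos: [0.5406, 0.1406, 0.0504]
tool_rot: [-1.57, -0.0, 1.68]
contact_force: [-0.8, -1.8, -0.8]
opening: 0.0004
[-0.00055335  0.12275229  0.05042668]
caddy [[-38.14163625 142.4016838 ]
 [-37.70421534 144.44292804]
 [ 39.66123383 272.38788674]
 [ 40.02660679 272.75257303]]
```

View pics/s6.png

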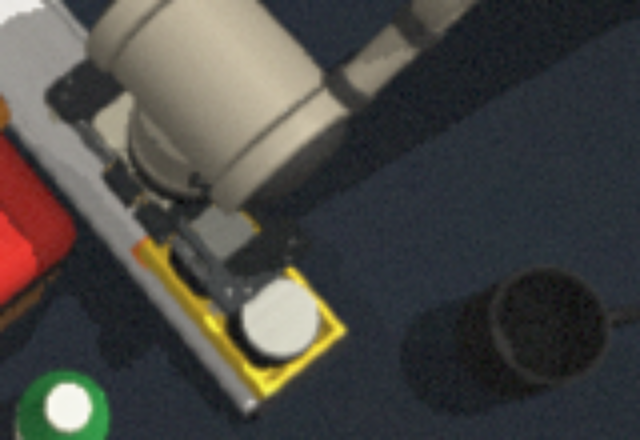

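```bash
python3 -m creep '[{"dx":0.001,"dy":0,"dz":0,"rx":0,"ry":0,"rz":0,"gripper":0},{"dx":0.002,"dy":0,"dz":0,"rx":0,"ry":0,"rz":0,"gripper":0},{"dx":0.002,"dy":0,"dz":0,"rx":0,"ry":0,"rz":0,"gripper":0}]'
```

```text
time: 8.2
tool_pos: [0.5407, 0.1423, 0.0507]
tool_rot: [-1.571, 0.0, 1.68]
contact_force: [0.7, -2.3, -1.2]
opening: 0.0005
```

```bash
python3 -m creep '[{"dx":0.001,"dy":0,"dz":0,"rx":0,"ry":0,"rz":0,"gripper":0},{"dx":0.002,"dy":0,"dz":0,"rx":0,"ry":0,"rz":0,"gripper":0}]'
```

```text
time: 8.45
tool_pos: [0.5407, 0.1426, 0.0509]
tool_rot: [-1.571, 0.003, 1.681]
contact_force: [0.3, -14.7, 1.6]
opening: 0.0008
```

The force rose to 14.7 N with the caddy stalled, so it's against the stop. I'll back off and lift while working out the knob position from both fixed views.

```bash
python3 -m creep '[{"dx":-0.02,"dy":0,"dz":0,"rx":0,"ry":0,"rz":0,"gripper":0},{"dx":-0.04,"dy":0,"dz":0,"rx":0,"ry":0,"rz":0,"gripper":0},{"dx":-0.07,"dy":-0.03,"dz":0.02,"rx":0.18,"ry":0,"rz":0,"gripper":0.5},{"dx":-0.1,"dy":-0.06,"dz":0.04,"rx":0.36,"ry":0,"rz":0,"gripper":0.9}]'
python3 - <<'E'
from g import *
s=status.observe(); print(inv(s['tool_pos']))
for n in('top','side'):
    C=cam(n);p=np.load(f'{n}0p.npy');hsv=cv2.cvtColor(p,cv2.COLOR_RGB2HSV);H,S,V=[hsv[:,:,i].astype(int) for i in range(3)]
    m=(H>4)&(H<20)&(S>150)&(V>110)
    mm=np.zeros_like(m)
    if n=='top': mm[184:196,252:276]=1
    else: mm[215:236,266:290]=1
    m&=mm; v,u=np.nonzero(m)
    q=np.array([inv(a) for a in plane(C,np.c_[u,v],.068)])*1000
    print(n,len(u),q[:,:2].min(0),q[:,:2].max(0),q[:,:2].mean(0))
p,d=read_camera('wrist'); cv2.imwrite('pics/w7.png',p[:,:,::-1])
p,d=read_camera('top'); cv2.imwrite('pics/t7.png',cv2.resize(p[140:290,155:435,::-1],None,fx=2.85,fy=2.85))
C=cam('top');hsv=cv2.cvtColor(p,cv2.COLOR_RGB2HSV);H,S,V=[hsv[:,:,i].astype(int) for i in range(3)]
m=(H>20)&(H<34)&(S>120)&(V>90);m[:190]=0;m[250:]=0;m[:,:155]=0;m[:,250:]=0
v,u=np.nonzero(m);q=np.array([inv(a) for a in plane(C,np.c_[u,v],.06)])*1000
print('caddy',len(u),np.percentile(q[:,:2],[0,1,99,100],axis=0))
E
```

```text
time: 8.95
tool_pos: [0.511, 0.0391, 0.1122]
tool_rot: [-1.206, -0.001, 1.679]
contact_force: [0.1, 0.9, -1.2]
opening: 0.0158
[-0.04081784  0.02497303  0.11224121]
top 131 [ 46.57229726 -16.68890572] [74.50954645 17.3667911 ] [60.84674651  0.29025377]
side 60 [ 45.70262255 -16.80717699] [62.64741913 16.07161957] [55.16544255 -0.29432212]
caddy 391 [[-38.86428186 172.35937577]
 [-38.59943316 174.53417982]
 [ 34.71313051 272.37951743]
 [ 36.0114496  273.22479395]]
```

View pics/w7.png

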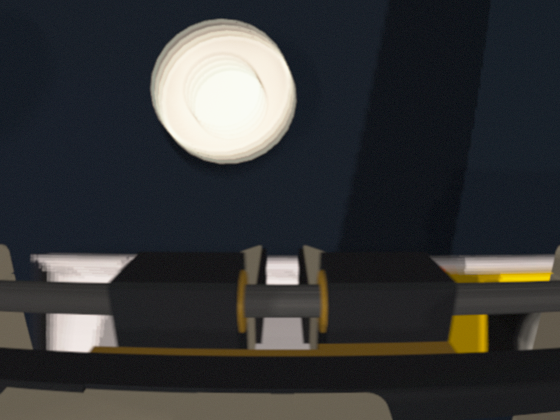

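View pics/t7.png

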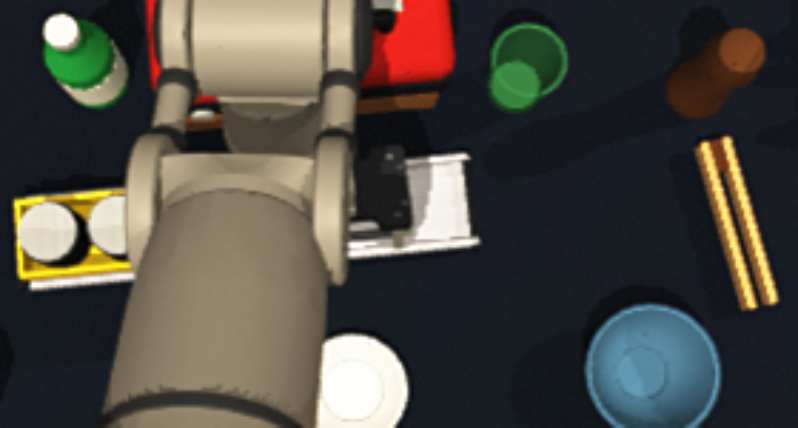

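The caddy's far wall now reads 272–273, so it's against the stop. I had the lean sign wrong, though: the top view shows the wrist tipped toward the press, with no contact. I'll reverse it.

Run:
```python
from g import *
t=np.radians(40);k=np.array([.062,0,.068]);y=np.array([np.sin(t),0,-np.cos(t)])
rel(tr(*(k-.06*y)),ori(6.1,40)); rel(tr(*(k+.002*y)),ori(6.1,40))
```

```text
d [-0.0228 -0.0231 -0.0576] rv [-1.0581e+00 -1.0000e-03 -9.0000e-04]
d [-0.0227  0.0074 -0.1116] rv [-1.0581e+00 -1.0000e-03 -9.0000e-04]
```

```bash
python3 -m creep '[{"dx":-0.005,"dy":-0.01,"dz":0,"rx":-0.18,"ry":0,"rz":0,"gripper":0.9},{"dx":-0.01,"dy":-0.02,"dz":0,"rx":-0.36,"ry":0,"rz":0,"gripper":0.9},{"dx":-0.015,"dy":-0.02,"dz":0,"rx":-0.54,"ry":0,"rz":0,"gripper":0.9},{"dx":-0.02,"dy":-0.02,"dz":-0.01,"rx":-0.72,"ry":0,"rz":0,"gripper":0.9},{"dx":-0.023,"dy":-0.02,"dz":-0.02,"rx":-0.9,"ry":0,"rz":0,"gripper":0.9},{"dx":-0.023,"dy":-0.023,"dz":-0.03,"rx":-1.058,"ry":0,"rz":0,"gripper":0.9},{"dx":-0.023,"dy":-0.023,"dz":-0.045,"rx":-1.058,"ry":0,"rz":0,"gripper":0.9},{"dx":-0.023,"dy":-0.023,"dz":-0.045,"rx":-1.058,"ry":0,"rz":0,"gripper":0.9}]'
python3 - <<'E'
from g import *
s=status.observe(); print(inv(s['tool_pos']),s['qpos'].round(2))
t=np.radians(40);k=np.array([.062,0,.068]);y=np.array([np.sin(t),0,-np.cos(t)])
rel(tr(*(k+.002*y)),ori(6.1,40))
p,d=read_camera('side'); cv2.imwrite('pics/s8.png',cv2.resize(p[90:310,180:440,::-1],None,fx=2.7,fy=2.7))
s=status.observe();p,d=read_camera('wrist'); cv2.imwrite('pics/w8.png',p[:,:,::-1])
print(proj(cam('wrist',s),[tr(*k),tr(.046,0,.068)]))
E
```

```text
time: 10.05
tool_pos: [0.5689, 0.0078, 0.144]
tool_rot: [-2.233, -0.037, 1.702]
contact_force: [0.7, -0.6, 1.6]
opening: 0.0827
[ 0.0135172  -0.01231409  0.14404876] [-0.26  0.34  2.1   1.25  0.28 -3.1 ]
d [0.0082 0.0922 0.0085] rv [-0.036  -0.0037  0.0446]
[[292.5941859  206.34008443]
 [293.2925351  190.95632882]]
```

View pics/s8.png

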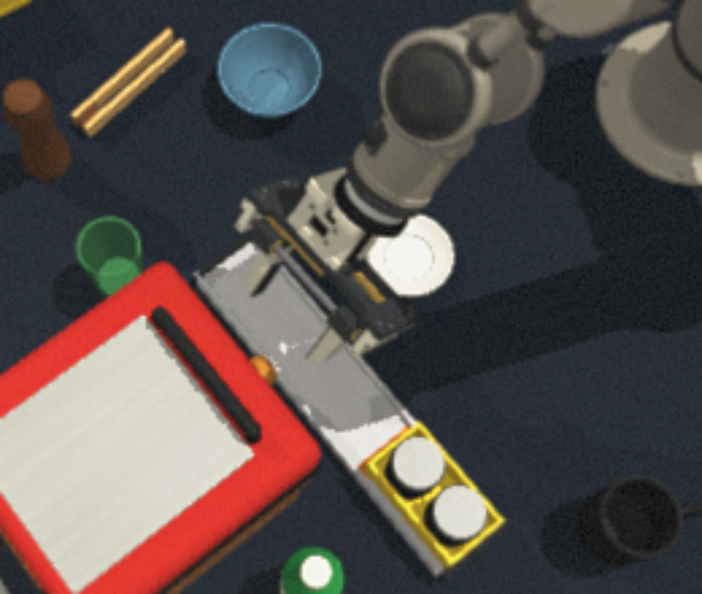

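View pics/w8.png

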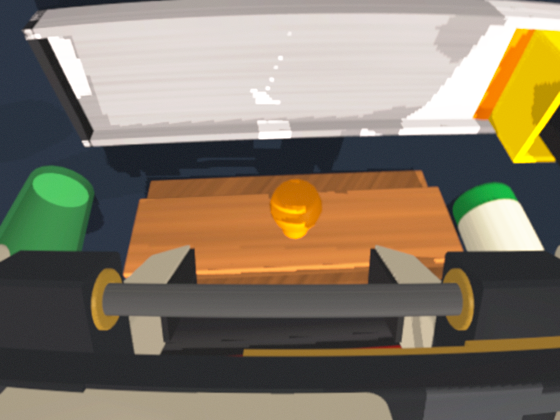

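The side view shows the hand leaned back correctly, but joints 5 and 6 sit at their limits (j4 1.25, j5 0.28, j6 -3.1), so I should choose the wrist branch deliberately. In the wrist view the knob is at (296,205), against a prediction of (293,206). I'll fit the arm geometry from the logged poses.

```bash
cat > kin.py <<'E'
import numpy as np
from scipy.optimize import least_squares
from scipy.spatial.transform import Rotation as R
def fk(q,p):
    a,h,L1,L2,e,Lt,D=p
    Ry=lambda t:R.from_euler('y',t).as_matrix(); Rz=lambda t:R.from_euler('z',t).as_matrix()
    # local: link dir = +z rotated about y
    A=Rz(q[0]); x=np.array([a,D,h]); B=Ry(q[1]); x=x+B@[0,0,L1]
    C=Ry(q[1]+q[2]); x=x+C@[e,0,L2]
    W=C@Rz(q[3])@Ry(q[4]); x=x+W@[0,0,Lt]
    T=W@Rz(q[5]) # approach axis = local z
    return A@x, A@T[:,2], A@T
if __name__=='__main__':
    from h import status
    s=status.observe()
    data=[([-1.494,.342678,1.525014,0,1.275388,-.146],[.11599749,-.51163823,.24306917],None),
          ([-.309,.437,1.378,0,1.327,-1.983],[.5673,-.1011,.2436],None),
          (list(s['qpos']),list(s['tool_pos']),None)]
    Rt=R.from_euler('xyz',s['tool_rot']).as_matrix()
    print('approach meas',Rt[:,1],'fk',fk(s['qpos'],[0,0,0,0,0,0,0])[1]); print(s['qpos'])
    T=fk(s['qpos'],[0]*7)[2]; print('tool in fk frame',(T.T@Rt).round(2))
    f=lambda p:np.concatenate([np.concatenate([fk(q,p)[0]-x for q,x,_ in data])*1000,(p-[0,.35,.4,.4,0,.3,.0764])*[20,2,2,2,20,2,0]])
    r=least_squares(f,[0,.35,.4,.4,0,.3,.0764]); print(r.x.round(3),r.fun.round(2))
E
python3 kin.py
```

```text
approach meas [ 0.60515872  0.10922474 -0.78857649] fk [ 0.60515872  0.10922474 -0.78857649]
[-0.26424348  0.34000669  2.09476697  1.24301094  0.28203004 -3.09231311]
tool in fk frame [[-1. -0. -0.]
 [-0. -0.  1.]
 [-0.  1.  0.]]
[-0.     0.223  0.506  0.38   0.046  0.301  0.076] [-0.08  0.01  0.03  0.02  0.11 -0.01  0.01 -0.04 -0.02 -0.   -0.25  0.21
 -0.04  0.93  0.   -0.  ]
```

```bash
python3 -m creep '[{"dx":0.005,"dy":-0.01,"dz":0,"rx":0.15,"ry":0,"rz":0.04,"gripper":0.9},{"dx":0.008,"dy":-0.01,"dz":0,"rx":0.25,"ry":0,"rz":0.045,"gripper":0.9},{"dx":0.008,"dy":-0.01,"dz":0,"rx":0.25,"ry":0,"rz":0.045,"gripper":0.9}]'
python3 - <<'E'
from g import *
s=status.observe(); print(inv(s['tool_pos']),s['qpos'].tolist(),s['tool_pos'].tolist(),s['tool_rot'])
E
```

```text
time: 10.52
tool_pos: [0.5641, 0.0258, 0.1494]
tool_rot: [-2.048, -0.038, 1.719]
contact_force: [0.6, 0.3, 0.7]
opening: 0.0824
[0.01063492 0.00613413 0.14941168] [-0.19038991442168876, 0.3346938269479069, 1.9527218438525769, 0.44112655303489084, 0.44830721000598156, -2.2605685115044216] [0.5641228686758554, 0.02582950499233148, 0.14941168175745057] [-2.04833102 -0.03849894  1.71937951]
```

```bash
cat > ik.py <<'E'
from g import *
from kin import fk
data=[([-1.494,.342678,1.525014,0,1.275388,-.146],[.11599749,-.51163823,.24306917]),
([-.309,.437,1.378,0,1.327,-1.983],[.5673,-.1011,.2436]),
([-0.26424348,0.34000669,2.09476697,1.24301094,0.28203004,-3.09231311],[.5689,.0078,.1440]),
([-0.19038991442168876,0.3346938269479069,1.9527218438525769,0.44112655303489084,0.44830721000598156,-2.2605685115044216],[0.5641228686758554,0.02582950499233148,0.14941168175745057])]
from scipy.optimize import least_squares
f=lambda p:np.concatenate([np.concatenate([fk(q,p)[0]-x for q,x in data])*1000,(p-[0,.25,.5,.4,0.0,.3,.0764])*[20,2,2,2,5,2,0]])
P=least_squares(f,[0,.35,.4,.4,0,.3,.0764]); p0=P.x
lo=np.array([-2.53,-.77,.04,-1,.28,-3.11]);hi=np.array([2.53,2.02,2.7,4.14,2.66,3.11])
F=np.array([[-1,0,0],[0,0,1],[0,1,0.]])
def ik(pos,Rt,q0):
    def g(q):
        x,_,T=fk(q,p0); return np.r_[(x-pos)*10,R.from_matrix((T@F).T@Rt).as_rotvec()]
    r=least_squares(g,np.clip(q0,lo+1e-3,hi-1e-3),bounds=(lo,hi)); return r.x,np.abs(r.fun).max()
if __name__=='__main__':
    print(p0.round(3),P.fun[:12].round(2))
    for nm,kx,kz in(('pre',.062-.04,.068+.05),('shut',.062,.068),('open',.062-.155,.068)):
        for lean in(20,27,33,40,45):
            for hd in(6.1,-4,16):
                out=[]
                for q0 in([-.1,.6,1.7,0,.6,-1.8],[-.1,.6,1.9,3.1,.6,1.3]):
                    q,e=ik(tr(kx,0,kz),ori(hd,lean),np.array(q0)); out.append((q.round(2).tolist(),'ok' if e<.005 else round(e,3)))
                print(nm,lean,hd,*out)
E
python3 ik.py
```

```text
[-0.     0.227  0.505  0.381  0.048  0.303  0.076] [-0.12 -0.02 -0.02  0.03  0.07  0.02  0.01 -0.12  0.   -0.02  0.16 -0.  ]
pre 20 6.1 ([-0.14, 0.43, 1.85, 0.17, 0.53, -1.95], 'ok') ([-0.24, 0.41, 2.08, 1.29, 0.28, 3.11], np.float64(0.275))
pre 20 -4 ([-0.1, 0.43, 1.85, 0.02, 0.51, -1.62], 'ok') ([0.03, 0.45, 2.13, 4.14, 0.28, 0.63], np.float64(0.378))
pre 20 16 ([-0.18, 0.43, 1.84, 0.28, 0.57, -2.24], 'ok') ([-0.26, 0.41, 2.05, 1.12, 0.33, 3.11], np.float64(0.253))
pre 27 6.1 ([-0.16, 0.4, 1.95, 0.36, 0.35, -2.15], 'ok') ([-0.24, 0.41, 2.08, 1.3, 0.28, 3.11], np.float64(0.159))
pre 27 -4 ([-0.1, 0.41, 1.95, 0.05, 0.31, -1.65], 'ok') ([-0.25, 0.41, 2.1, 1.45, 0.28, 3.11], np.float64(0.174))
pre 27 16 ([-0.21, 0.41, 1.94, 0.55, 0.42, -2.52], 'ok') ([-0.25, 0.41, 2.05, 1.15, 0.33, 3.11], np.float64(0.138))
pre 33 6.1 ([-0.2, 0.4, 2.01, 0.73, 0.28, -2.55], np.float64(0.032)) ([-0.24, 0.4, 2.08, 1.32, 0.28, 3.11], np.float64(0.07))
pre 33 -4 ([-0.11, 0.4, 1.97, 0.09, 0.28, -1.69], np.float64(0.083)) ([-0.25, 0.41, 2.1, 1.46, 0.28, 3.11], np.float64(0.174))
pre 33 16 ([-0.24, 0.41, 2.02,
[... 3755 characters left out ...]
'ok')
open 40 6.1 ([-0.32, 0.37, 2.27, 1.19, 0.28, -3.11], np.float64(0.233)) ([-0.33, 0.45, 2.47, 2.54, 0.5, 1.77], 'ok')
open 40 -4 ([-0.33, 0.37, 2.29, 1.32, 0.28, -3.11], np.float64(0.23)) ([-0.2, 0.45, 2.47, 2.95, 0.48, 1.64], 'ok')
open 40 16 ([-0.31, 0.37, 2.25, 1.06, 0.28, -3.11], np.float64(0.248)) ([-0.44, 0.45, 2.44, 2.16, 0.53, 1.89], 'ok')
open 45 6.1 ([-0.32, 0.36, 2.27, 1.2, 0.28, -3.11], np.float64(0.316)) ([-0.37, 0.52, 2.53, 2.62, 0.71, 1.63], 'ok')
open 45 -4 ([-0.33, 0.36, 2.29, 1.33, 0.28, -3.11], np.float64(0.313)) ([-0.22, 0.52, 2.53, 2.98, 0.7, 1.59], 'ok')
open 45 16 ([-0.31, 0.36, 2.25, 1.07, 0.28, -3.11], np.float64(0.33)) ([-0.49, 0.52, 2.5, 2.27, 0.7, 1.7], 'ok')
```

The orientation model matches exactly, and the fitted links have sub-mm residuals. The clean option is to flip the tool half a turn (same grasp, camera on the forward side) and go to lean 45° through heading 16°. That keeps j5 at 0.3 or more and j6 well inside its range. I'll check the path.

```bash
cat >> ik.py <<'E'
FL=np.diag([-1.,1,-1])
E
python3 - <<'E'
from ik import *
q=np.array([-.19,.335,1.95,.44,.45,.88])
for x,z,lean,hd in((-.02,.21,27,6.1),(-.02,.2,27,16),(-.02,.18,33,16),(-.02,.17,40,16),(-.01,.16,45,16),(.0,.14,45,10),(.01,.12,45,6.1),(.062,.068,45,6.1),(.03,.068,45,6.1),(-.03,.068,45,6.1),(-.1,.068,45,6.1)):
    q,e=ik(tr(x,0,z),ori(hd,lean)@FL,q); print(x,z,lean,hd,q.round(2),round(e,4))
E
python3 -m creep '[{"dx":0,"dy":-0.04,"dz":0,"rx":0,"ry":0.1,"rz":0,"gripper":0.9},{"dx":0,"dy":-0.07,"dz":0,"rx":0,"ry":0.25,"rz":0,"gripper":0.9},{"dx":0,"dy":-0.07,"dz":0,"rx":0,"ry":0.43,"rz":0,"gripper":0.9},{"dx":0,"dy":-0.07,"dz":0,"rx":0,"ry":0.61,"rz":0,"gripper":0.9},{"dx":0,"dy":-0.07,"dz":0,"rx":0,"ry":0.79,"rz":0,"gripper":0.9},{"dx":0,"dy":-0.07,"dz":0,"rx":0,"ry":0.97,"rz":0,"gripper":0.9},{"dx":0,"dy":-0.07,"dz":0,"rx":0,"ry":1.15,"rz":0,"gripper":0.9},{"dx":0,"dy":-0.07,"dz":0,"rx":0,"ry":1.33,"rz":0,"gripper":0.9},{"dx":0,"dy":-0.07,"dz":0,"rx":0,"ry":1.51,"rz":0,"gripper":0.9},{"dx":0,"dy":-0.07,"dz":0,"rx":0,"ry":1.69,"rz":0,"gripper":0.9},{"dx":0,"dy":-0.07,"dz":0,"rx":0,"ry":1.87,"rz":0,"gripper":0.9},{"dx":0,"dy":-0.07,"dz":0,"rx":0,"ry":2.05,"rz":0,"gripper":0.9},{"dx":0,"dy":-0.07,"dz":0,"rx":0,"ry":2.23,"rz":0,"gripper":0.9},{"dx":0,"dy":-0.07,"dz":0,"rx":0,"ry":2.41,"rz":0,"gripper":0.9},{"dx":0,"dy":-0.07,"dz":0,"rx":0,"ry":2.59,"rz":0,"gripper":0.9},{"dx":0,"dy":-0.07,"dz":0,"rx":0,"ry":2.77,"rz":0,"gripper":0.9},{"dx":0,"dy":-0.07,"dz":0,"rx":0,"ry":2.95,"rz":0,"gripper":0.9},{"dx":0,"dy":-0.07,"dz":0,"rx":0,"ry":3.14,"rz":0,"gripper":0.9}]'
python3 - <<'E'
from ik import *
s=status.observe(); print(inv(s['tool_pos']),s['qpos'].round(2))
rel(tr(-.02,0,.2),ori(16,27)@FL)
rel(tr(-.02,0,.18),ori(16,33)@FL)
rel(tr(-.02,0,.17),ori(16,40)@FL)
rel(tr(-.01,0,.16),ori(16,45)@FL)
rel(tr(.0,0,.14),ori(6.1,45)@FL)
E
```

```text
-0.02 0.21 27 6.1 [-0.19  0.19  1.95  0.25  0.57  1.1 ] 0.0
-0.02 0.2 27 16 [-0.24  0.21  1.95  0.41  0.61  0.75] 0.0
-0.02 0.18 33 16 [-0.28  0.23  2.06  0.72  0.46  0.42] 0.0
-0.02 0.17 40 16 [-0.33  0.24  2.17  1.26  0.39 -0.15] 0.0
-0.01 0.16 45 16 [-0.35  0.3   2.22  1.69  0.43 -0.6 ] 0.0
0.0 0.14 45 10 [-0.28  0.35  2.23  2.05  0.36 -0.84] 0.0
0.01 0.12 45 6.1 [-0.23  0.41  2.23  2.38  0.34 -1.08] 0.0
0.062 0.068 45 6.1 [-0.18  0.59  2.12  2.57  0.39 -1.25] 0.0
0.03 0.068 45 6.1 [-0.21  0.56  2.21  2.6   0.44 -1.3 ] 0.0
-0.03 0.068 45 6.1 [-0.27  0.53  2.36  2.63  0.56 -1.4 ] 0.0
-0.1 0.068 45 6.1 [-0.38  0.52  2.55  2.62  0.72 -1.52] 0.0
time: 12.78
tool_pos: [0.5328, 0.0184, 0.2113]
tool_rot: [-1.091, 0.04, -1.424]
contact_force: [-0.4, -0.1, -0.1]
opening: 0.0823
[-0.02130329  0.00205426  0.21134373] [-0.23  0.19  1.95  0.37  0.6   0.95]
d [ 0.0026  0.0105 -0.0041] rv [-0.0115 -0.1357  0.025 ]
d [ 0.0034  0.0283 -0.0133] rv [ 0.093  -0.1343  0.0321]
d [ 0.0038  0.0371 -0.018 ] rv [ 0.215  -0.1323  0.0403]
d [ 0.0046  0.0506 -0.0137] rv [ 0.3021 -0.1306  0.0461]
d [ 0.0058  0.0729 -0.0141] rv [ 0.306   0.0092 -0.0565]
```

```bash
python3 -m creep '[{"dx":0.003,"dy":0.011,"dz":-0.004,"rx":-0.01,"ry":-0.13,"rz":0.025,"gripper":0.9},{"dx":0.003,"dy":0.028,"dz":-0.013,"rx":0.093,"ry":-0.134,"rz":0.032,"gripper":0.9},{"dx":0.004,"dy":0.034,"dz":-0.016,"rx":0.16,"ry":-0.133,"rz":0.036,"gripper":0.9},{"dx":0.004,"dy":0.037,"dz":-0.018,"rx":0.215,"ry":-0.132,"rz":0.04,"gripper":0.9},{"dx":0.004,"dy":0.044,"dz":-0.016,"rx":0.26,"ry":-0.131,"rz":0.043,"gripper":0.9},{"dx":0.005,"dy":0.05,"dz":-0.014,"rx":0.302,"ry":-0.13,"rz":0.046,"gripper":0.9},{"dx":0.005,"dy":0.051,"dz":-0.014,"rx":0.302,"ry":-0.13,"rz":0.046,"gripper":0.9},{"dx":0.005,"dy":0.062,"dz":-0.014,"rx":0.304,"ry":-0.06,"rz":-0.005,"gripper":0.9},{"dx":0.006,"dy":0.073,"dz":-0.014,"rx":0.306,"ry":0.009,"rz":-0.056,"gripper":0.9},{"dx":0.006,"dy":0.073,"dz":-0.014,"rx":0.306,"ry":0.009,"rz":-0.056,"gripper":0.9},{"dx":0.006,"dy":0.073,"dz":-0.014,"rx":0.306,"ry":0.009,"rz":-0.056,"gripper":0.9}]'
python3 - <<'E'
from ik import *
s=status.observe(); print(inv(s['tool_pos']),s['qpos'].round(2))
rel(tr(.020,0,.110),ori(6.1,45)@FL)
rel(tr(.061,0,.067),ori(6.1,45)@FL)
s=status.observe();p,d=read_camera('wrist'); cv2.imwrite('pics/w9.png',p[:,:,::-1])
print(proj(cam('wrist',s),[tr(.062,0,.068),tr(.046,0,.068)]))
E
```

```text
time: 14.15
tool_pos: [0.5547, 0.0203, 0.1406]
tool_rot: [-0.785, 0.003, -1.458]
contact_force: [0.2, -0.6, 0.2]
opening: 0.0822
[0.00063231 0.00162958 0.14062413] [-0.24  0.34  2.23  2.21  0.31 -0.92]
d [ 0.0019  0.0353 -0.008 ] rv [ 0.      0.0026 -0.0069]
d [ 0.0023  0.0947 -0.0094] rv [ 0.      0.0026 -0.0069]
[[288.08082204 231.06840373]
 [288.11796097 252.57010307]]
```

View pics/w9.png

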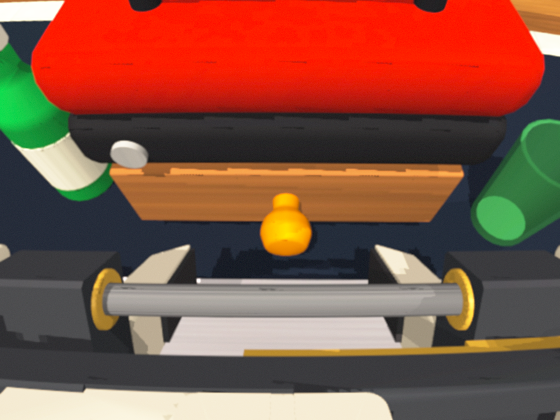

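The pose is clean. The knob shows at (286,231), within 2 px of the prediction (288,231), so I'll go in.

```bash
python3 -m creep '[{"dx":0.002,"dy":0.025,"dz":-0.006,"rx":0,"ry":0.003,"rz":-0.007,"gripper":0.9},{"dx":0.002,"dy":0.045,"dz":-0.008,"rx":0,"ry":0.003,"rz":-0.007,"gripper":0.9},{"dx":0.002,"dy":0.065,"dz":-0.009,"rx":0,"ry":0.003,"rz":-0.007,"gripper":0.9},{"dx":0.002,"dy":0.082,"dz":-0.009,"rx":0,"ry":0.003,"rz":-0.007,"gripper":0.9},{"dx":0.002,"dy":0.093,"dz":-0.009,"rx":0,"ry":0.003,"rz":-0.007,"gripper":0.9},{"dx":0.002,"dy":0.093,"dz":-0.009,"rx":0,"ry":0.003,"rz":-0.007,"gripper":0.9}]'
python3 - <<'E'
from ik import *
s=status.observe(); print(inv(s['tool_pos']),s['qpos'].round(2))
p,d=read_camera('wrist'); cv2.imwrite('pics/w10.png',p[:,:,::-1])
E
```

```text
time: 14.95
tool_pos: [0.6142, 0.0244, 0.0681]
tool_rot: [-0.785, 0.002, -1.468]
contact_force: [0.3, -1.1, 0.1]
opening: 0.0823
[ 0.06025422 -0.00058316  0.06806186] [-0.19  0.58  2.13  2.58  0.39 -1.25]
```

View pics/w10.png

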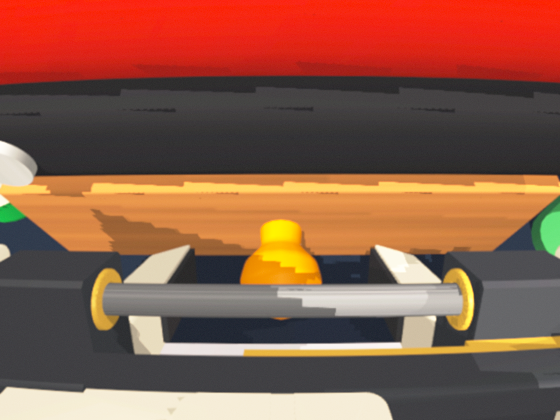

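The knob at (281,275) is centred between the fingers, with no contact force. I'll close on it.

```bash
python3 -m creep '[{"dx":0,"dy":0,"dz":0,"rx":0,"ry":0,"rz":0,"gripper":0.2},{"dx":0,"dy":0,"dz":0,"rx":0,"ry":0,"rz":0,"gripper":0.2},{"dx":0,"dy":0,"dz":0,"rx":0,"ry":0,"rz":0,"gripper":0.2},{"dx":0,"dy":0,"dz":0,"rx":0,"ry":0,"rz":0,"gripper":0.2},{"dx":0,"dy":0,"dz":0,"rx":0,"ry":0,"rz":0,"gripper":0.2}]' 35
python3 - <<'E'
from ik import *
s=status.observe(); t=inv(s['tool_pos']);print(t)
for dx in(.04,.08,.12,.15,.158,.165):rel(tr(t[0]-dx,t[1],t[2]))
E
```

```text
time: 15.62
tool_pos: [0.614, 0.0245, 0.0683]
tool_rot: [-0.785, 0.001, -1.469]
contact_force: [0.2, 0.2, 0.2]
opening: 0.0371
[ 0.06005658 -0.00043952  0.0682506 ]
d [ 0.0002 -0.0283 -0.0283] rv [0. 0. 0.]
d [ 0.0003 -0.0566 -0.0565] rv [0. 0. 0.]
d [ 0.0005 -0.0849 -0.0848] rv [0. 0. 0.]
d [ 0.0006 -0.1061 -0.106 ] rv [0. 0. 0.]
d [ 0.0007 -0.1118 -0.1117] rv [0. 0. 0.]
d [ 0.0007 -0.1167 -0.1166] rv [0. 0. 0.]
```

```bash
python3 -m creep '[{"dx":0,"dy":-0.005,"dz":-0.005,"rx":0,"ry":0,"rz":0,"gripper":0.2},{"dx":0,"dy":-0.014,"dz":-0.014,"rx":0,"ry":0,"rz":0,"gripper":0.2},{"dx":0,"dy":-0.025,"dz":-0.025,"rx":0,"ry":0,"rz":0,"gripper":0.2},{"dx":0,"dy":-0.036,"dz":-0.036,"rx":0,"ry":0,"rz":0,"gripper":0.2},{"dx":0,"dy":-0.047,"dz":-0.047,"rx":0,"ry":0,"rz":0,"gripper":0.2},{"dx":0,"dy":-0.058,"dz":-0.058,"rx":0,"ry":0,"rz":0,"gripper":0.2},{"dx":0,"dy":-0.069,"dz":-0.069,"rx":0,"ry":0,"rz":0,"gripper":0.2},{"dx":0,"dy":-0.08,"dz":-0.08,"rx":0,"ry":0,"rz":0,"gripper":0.2},{"dx":0,"dy":-0.09,"dz":-0.09,"rx":0,"ry":0,"rz":0,"gripper":0.2},{"dx":0,"dy":-0.099,"dz":-0.099,"rx":0,"ry":0,"rz":0,"gripper":0.2},{"dx":0,"dy":-0.104,"dz":-0.104,"rx":0,"ry":0,"rz":0,"gripper":0.2},{"dx":0,"dy":-0.105,"dz":-0.105,"rx":0,"ry":0,"rz":0,"gripper":0.2}]'
python3 - <<'E'
from ik import *
s=status.observe(); t=inv(s['tool_pos']);print(t,s['qpos'].round(2))
p,d=read_camera('side'); cv2.imwrite('pics/s11.png',cv2.resize(p[90:310,180:440,::-1],None,fx=2.7,fy=2.7))
E
```

```text
time: 17.12
tool_pos: [0.4662, 0.0094, 0.0684]
tool_rot: [-0.784, 0.001, -1.468]
contact_force: [2.0, 3.8, 1.5]
opening: 0.0331
[-0.08847691  0.00016256  0.06843738] [-0.35  0.51  2.52  2.63  0.69 -1.5 ]
```

View pics/s11.png

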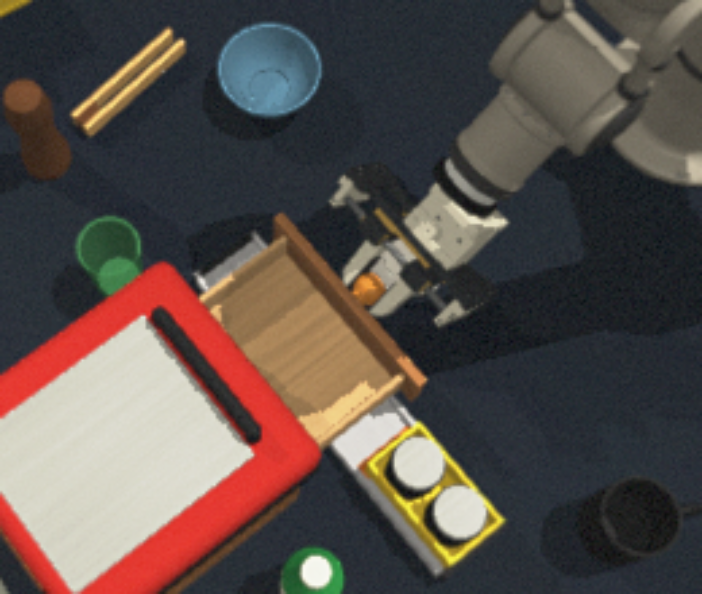

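The drawer has come most of the way. The opening fell from 37 to 33 mm, so the knob has crept a little in the grip. I'll pull the remaining mm gently until the stop resists.

```bash
python3 -m creep '[{"dx":0,"dy":-0.002,"dz":-0.002,"rx":0,"ry":0,"rz":0,"gripper":0.1},{"dx":0,"dy":-0.004,"dz":-0.004,"rx":0,"ry":0,"rz":0,"gripper":0.1},{"dx":0,"dy":-0.006,"dz":-0.006,"rx":0,"ry":0,"rz":0,"gripper":0.1},{"dx":0,"dy":-0.0075,"dz":-0.0075,"rx":0,"ry":0,"rz":0,"gripper":0.1},{"dx":0,"dy":-0.0075,"dz":-0.0075,"rx":0,"ry":0,"rz":0,"gripper":0.1}]' 45
python3 - <<'E'
from ik import *
s=status.observe(); t=inv(s['tool_pos']);print(t)
for n in('top','side'):
    C=cam(n);p,d=read_camera(n); cv2.imwrite(f'pics/{n}12.png',p[:,:,::-1])
E
```

```text
time: 17.8
tool_pos: [0.4599, 0.0086, 0.0687]
tool_rot: [-0.779, -0.001, -1.463]
contact_force: [32.6, 17.4, -22.8]
opening: 0.0328
[-9.48531830e-02  3.92641739e-05  6.86531809e-02]
```

View pics/top12.png

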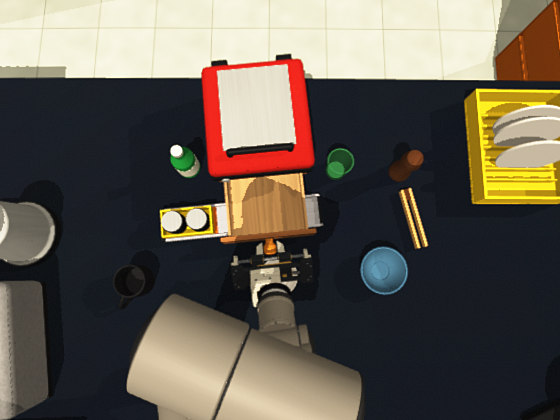

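The pull force rose to about 32 N with the TCP at track x=-95 (expected -93 at the stop), so the drawer is out. I'll relax, release and retreat.

```bash
python3 -m creep '[{"dx":0,"dy":0.001,"dz":0.001,"rx":0,"ry":0,"rz":0,"gripper":0.1},{"dx":0,"dy":0.001,"dz":0.001,"rx":0,"ry":0,"rz":0,"gripper":0.8},{"dx":0,"dy":0.001,"dz":0.001,"rx":0,"ry":0,"rz":0,"gripper":0.8},{"dx":0,"dy":0.001,"dz":0.001,"rx":0,"ry":0,"rz":0,"gripper":0.8},{"dx":0,"dy":0.001,"dz":0.001,"rx":0,"ry":0,"rz":0,"gripper":0.8},{"dx":0,"dy":-0.03,"dz":0,"rx":0,"ry":0,"rz":0,"gripper":0.8},{"dx":0,"dy":-0.07,"dz":0,"rx":0,"ry":0,"rz":0,"gripper":0.8},{"dx":0,"dy":-0.10,"dz":0.01,"rx":0,"ry":0,"rz":0,"gripper":0.8}]'
python3 - <<'E'
from ik import *
s=status.observe(); t=inv(s['tool_pos']);print(t,s['qpos'].round(2))
for n in('top','side'):
    C=cam(n);p,d=read_camera(n); cv2.imwrite(f'pics/{n}13.png',p[:,:,::-1]); hsv=cv2.cvtColor(p,cv2.COLOR_RGB2HSV);H,S,V=[hsv[:,:,i].astype(int) for i in range(3)]
    m=(H>6)&(H<20)&(S>150)&(V>130)
    m2=np.zeros_like(m); c=proj(C,tr(-.093,0,.068))[0].astype(int); print(n,c)
    m2[c[1]-12:c[1]+12,c[0]-12:c[0]+12]=1
    v,u=np.nonzero(m&m2)
    if len(u): q=np.array([inv(a) for a in plane(C,np.c_[u,v],.068)])*1000;print(len(u),q[:,:2].min(0),q[:,:2].max(0))
E
python3 - <<'E'
import cv2
a=cv2.imread('pics/side13.png'); cv2.imwrite('pics/s13z.png',cv2.resize(a[90:310,180:440],None,fx=2.7,fy=2.7))
E
```

```text
time: 18.9
tool_pos: [0.3908, 0.0019, 0.1453]
tool_rot: [-0.788, 0.003, -1.47]
contact_force: [-0.5, 0.4, 0.2]
opening: 0.0737
[-0.16428387  0.00079817  0.14525276] [-0.55  0.11  2.62  2.07  0.51 -1.06]
top [269 248]
184 [-104.32723725  -29.32534151] [-58.53641503  28.70781439]
side [317 195]
146 [-107.70129251  -33.22598593] [-65.53249679  25.20599337]
```

View pics/s13z.png

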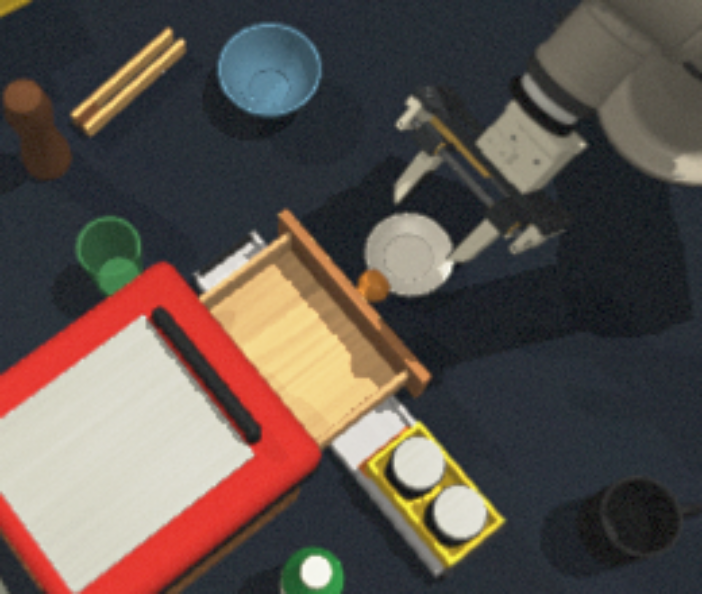

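View pics/top13.png

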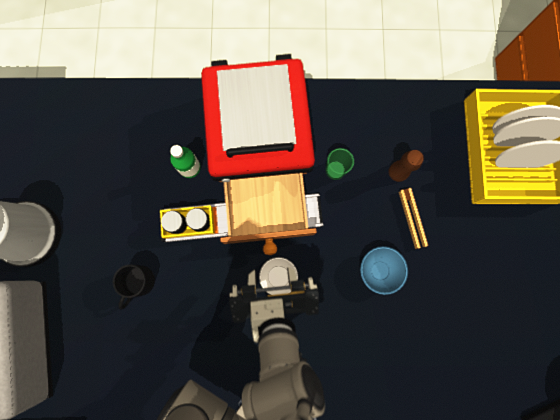

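```bash
python3 - <<'E'
from ik import *
# rectify top & side image to plane z=0.1 in track frame, 1 px = 0.5mm... view small patch
for n in('top','side'):
    C=cam(n);p=cv2.imread(f'pics/{n}13.png')
    xs=np.arange(-.13,-.02,.0005); ys=np.arange(-.13,.13,.0005)
    X,Y=np.meshgrid(xs,ys,indexing='ij'); W=np.array([tr(a,b,.1) for a,b in zip(X.ravel(),Y.ravel())])
    uv=proj(C,W).astype(np.float32).reshape(X.shape+(2,))
    im=cv2.remap(p,uv[...,0],uv[...,1],cv2.INTER_LINEAR)
    cv2.imwrite(f'pics/rect_{n}.png',im)
    g=im.astype(float).sum(2)
    for y0 in(-.08,-.05,.05,.08):
        j=int((y0+.13)/.0005); prof=g[:,j-10:j+10].mean(1); print(n,y0,[int(v) for v in prof[60:180:6]])
print('x at idx:',[round(-130+.5*i) for i in range(60,180,6)])
E
python3 - <<'E'
import cv2,numpy as np
a=cv2.imread('pics/rect_top.png');b=cv2.imread('pics/rect_side.png');cv2.imwrite('pics/rect.png',np.vstack([a,b]))
E
```

```text
top -0.08 [53, 48, 52, 65, 87, 89, 87, 86, 85, 118, 175, 275, 424, 429, 445, 293, 326, 334, 331, 327]
top -0.05 [52, 54, 54, 52, 44, 44, 46, 50, 56, 105, 179, 296, 426, 434, 442, 318, 325, 334, 333, 326]
top 0.05 [42, 41, 41, 43, 43, 43, 43, 45, 38, 66, 120, 166, 243, 248, 251, 304, 387, 389, 387, 386]
top 0.08 [41, 43, 45, 41, 42, 41, 42, 42, 37, 63, 125, 178, 244, 258, 258, 313, 370, 370, 367, 367]
side -0.08 [95, 97, 99, 104, 92, 104, 107, 100, 89, 97, 148, 330, 417, 426, 398, 248, 195, 184, 202, 234]
side -0.05 [101, 99, 98, 96, 104, 105, 96, 104, 98, 94, 139, 344, 427, 433, 399, 250, 190, 189, 178, 201]
side 0.05 [80, 98, 102, 105, 98, 99, 96, 106, 110, 102, 106, 185, 263, 299, 317, 233, 194, 190, 182, 213]
side 0.08 [101, 103, 98, 91, 80, 94, 93, 89, 91, 95, 104, 195, 272, 280, 281, 226, 198, 187, 188, 212]
x at idx: [-100, -97, -94, -91, -88, -85, -82, -79, -76, -73, -70, -67, -64, -61, -58, -55, -52, -49, -46, -43]
```

View pics/rect.png

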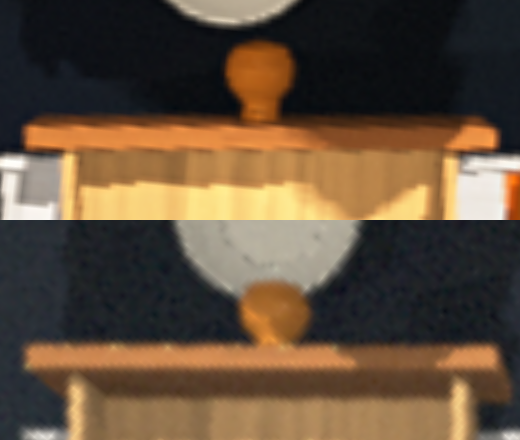

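The rectified strips put the drawer panel's top from track x≈-67.5 to -55.5. That is 12 mm thick and gives a slide of 0.160 m, so the drawer is at its stop. Next come the tongs: I'll pick them with the tool leaned back 18°, so that an upright tool carries them nose-down under the press. First I check positions, neighbours and IK.

Run:
```python
from ik import *
C=cam('top'); P=cloud(C,np.load('top0.npy'))
for nm,(a,b,c,d),z0 in(('mill',(388,147,428,183),.03),('bowl',(358,244,412,298),.03),('tumbler',(324,145,358,182),.03)):
    q=P[b:d,a:c].reshape(-1,3); q=q[(q[:,2]>z0)]; print(nm,np.percentile(q,[3,50,97],axis=0).round(3).tolist())
q=P[185:250,396:430].reshape(-1,3); q=q[(q[:,2]>.01)&(q[:,2]<.04)]; r=cv2.minAreaRect(q[:,:2].astype(np.float32)*1000); print('tongs depth',len(q),r,q[:,2].mean())
s=status.observe(); q=s['qpos'].copy()
for p,lean,hd,fl in(([.42,-.03,.24],45,6.1,1),([.45,-.06,.25],40,14,1),([.47,-.10,.25],33,16,1),([.5,-.15,.25],25,14,1),([.5,-.2,.25],18,13.7,1)):
    Rt=ori(hd,lean)@FL; q,e=ik(np.array(p),Rt,q); print(p,lean,q.round(2),round(e,4)); rel(p,Rt)
for p,lean in(([.5,-.2,.25],18),([.537,-.372,.16],18),([.537,-.372,.02],18),(un(-.146+.014,0,.07),18),(un(-.146-.03,0,.12),0)):
    q,e=ik(np.array(p),ori(13.7,lean),np.array([-.5,.5,1.7,.1,.6,-2.2]));print(p,q.round(2),round(e,4))
```

```text
mill [[0.655, -0.358, 0.034], [0.67, -0.331, 0.131], [0.695, -0.318, 0.158]]
bowl [[0.354, -0.337, 0.031], [0.41, -0.299, 0.045], [0.465, -0.227, 0.052]]
tumbler [[0.65, -0.199, 0.033], [0.693, -0.174, 0.079], [0.712, -0.139, 0.102]]
tongs depth 524 ((548.1140747070312, -372.6123962402344), (159.6038360595703, 30.42715072631836), 14.197551727294922) 0.01993239609009104
[0.42, -0.03, 0.24] 45 [-0.61 -0.14  2.38  1.12  0.54 -0.04] 0.0
d [ 0.0344 -0.0472  0.0824] rv [-0.0053 -0.001   0.0049]
[0.45, -0.06, 0.25] 40 [-0.66 -0.04  2.19  0.88  0.72  0.06] 0.0
d [ 0.0673 -0.0351  0.1083] rv [-0.0922 -0.1027  0.0984]
[0.47, -0.1, 0.25] 33 [-0.66  0.05  2.03  0.65  0.81  0.23] 0.0
d [ 0.1092 -0.0238  0.1194] rv [-0.214  -0.1358  0.1141]
[0.5, -0.15, 0.25] 25 [-0.63  0.17  1.83  0.43  0.9   0.47] 0.0
d [ 0.162  -0.0061  0.1367] rv [-0.3536 -0.1152  0.0845]
[0.5, -0.2, 0.25] 18 [-0.66  0.24  1.69  0.29  1.03  0.54] 0.0
d [ 0.2117 -0.0096  0.133 ] rv [-0.4756 -0.1161  0.0749]
[0.5, -0.2, 0.25] [-0.66  0.24  1.69  0.29  1.03 -2.6 ] 0.0
[0.537, -0.372, 0.16] [-0.85  0.56  1.46  0.33  1.   -2.82] 0.0
[0.537, -0.372, 0.02] [-0.85  0.74  1.57  0.42  0.73 -2.97] 0.0
[0.57706977 0.02104407 0.07      ] [-0.16  0.52  1.86  0.26  0.49 -2.18] 0.0
[0.5333189  0.01636845 0.12      ] [-0.11  0.49  1.67  0.    0.99 -1.92] 0.0
```

```bash
python3 -m creep '[{"dx":0.018,"dy":-0.025,"dz":0.042,"rx":0,"ry":0,"rz":0,"gripper":0.6},{"dx":0.034,"dy":-0.047,"dz":0.082,"rx":0,"ry":0,"rz":0,"gripper":0.6},{"dx":0.067,"dy":-0.035,"dz":0.108,"rx":-0.09,"ry":-0.1,"rz":0.098,"gripper":0.6},{"dx":0.109,"dy":-0.024,"dz":0.119,"rx":-0.214,"ry":-0.135,"rz":0.114,"gripper":0.6},{"dx":0.162,"dy":-0.006,"dz":0.137,"rx":-0.354,"ry":-0.115,"rz":0.085,"gripper":0.6},{"dx":0.212,"dy":-0.01,"dz":0.133,"rx":-0.476,"ry":-0.116,"rz":0.075,"gripper":0.6},{"dx":0.212,"dy":-0.01,"dz":0.133,"rx":-0.476,"ry":-0.116,"rz":0.075,"gripper":0.6},{"dx":0.212,"dy":-0.01,"dz":0.133,"rx":-0.476,"ry":-0.116,"rz":0.075,"gripper":0.6}]'
python3 - <<'E'
from ik import *
s=status.observe(); print(s['qpos'].round(2))
rel([.537,-.374,.17],ori(14,18)); rel([.5,-.2,.25],ori(14,18))
E
```

```text
time: 20.0
tool_pos: [0.5039, -0.2014, 0.2451]
tool_rot: [-1.26, 0.009, -1.327]
contact_force: [0.8, 0.7, -0.5]
opening: 0.0551
[-0.66  0.26  1.68  0.29  1.03  0.54]
d [ 0.1762  0.0671 -0.0315] rv [0.0134 3.1381 0.0059]
d [-0.0023 -0.0057 -0.0017] rv [0.0134 3.1381 0.0059]
```

```bash
python3 -m creep '[{"dx":0.02,"dy":0,"dz":-0.005,"rx":0,"ry":-0.18,"rz":0,"gripper":0.6},{"dx":0.04,"dy":0,"dz":-0.01,"rx":0,"ry":-0.36,"rz":0,"gripper":0.6},{"dx":0.06,"dy":0,"dz":-0.015,"rx":0,"ry":-0.54,"rz":0,"gripper":0.6},{"dx":0.08,"dy":0,"dz":-0.02,"rx":0,"ry":-0.72,"rz":0,"gripper":0.6},{"dx":0.1,"dy":0,"dz":-0.025,"rx":0,"ry":-0.9,"rz":0,"gripper":0.6},{"dx":0.12,"dy":0,"dz":-0.03,"rx":0,"ry":-1.08,"rz":0,"gripper":0.6},{"dx":0.14,"dy":0,"dz":-0.031,"rx":0,"ry":-1.26,"rz":0,"gripper":0.6},{"dx":0.16,"dy":0,"dz":-0.031,"rx":0,"ry":-1.44,"rz":0,"gripper":0.6},{"dx":0.176,"dy":0,"dz":-0.031,"rx":0,"ry":-1.62,"rz":0,"gripper":0.6},{"dx":0.176,"dy":0.01,"dz":-0.031,"rx":0,"ry":-1.8,"rz":0,"gripper":0.6},{"dx":0.176,"dy":0.02,"dz":-0.031,"rx":0,"ry":-1.98,"rz":0,"gripper":0.6},{"dx":0.176,"dy":0.03,"dz":-0.031,"rx":0,"ry":-2.16,"rz":0,"gripper":0.6},{"dx":0.176,"dy":0.04,"dz":-0.031,"rx":0,"ry":-2.34,"rz":0,"gripper":0.6},{"dx":0.176,"dy":0.05,"dz":-0.031,"rx":0,"ry":-2.52,"rz":0,"gripper":0.6},{"dx":0.176,"dy":0.06,"dz":-0.031,"rx":0,"ry":-2.7,"rz":0,"gripper":0.6},{"dx":0.176,"dy":0.067,"dz":-0.031,"rx":0,"ry":-2.88,"rz":0,"gripper":0.6},{"dx":0.176,"dy":0.067,"dz":-0.031,"rx":0,"ry":-3.06,"rz":0,"gripper":0.6},{"dx":0.176,"dy":0.067,"dz":-0.031,"rx":0,"ry":-3.13,"rz":0,"gripper":0.6},{"dx":0.176,"dy":0.067,"dz":-0.031,"rx":0,"ry":-3.13,"rz":0,"gripper":0.6}]'
python3 - <<'E'
from ik import *
s=status.observe(); print(s['qpos'].round(2))
p,d=read_camera('wrist'); cv2.imwrite('pics/w14.png',p[:,:,::-1]); np.save('w14.npy',d)
C=cam('wrist',s); a=np.radians(14); u=np.array([np.cos(a),np.sin(a),0]);v=np.array([-u[1],u[0],0]);c=np.array([.5477,-.3715,.022])
print(proj(C,[c,c+.08*u+.014*v,c+.08*u-.014*v,c-.08*u+.014*v,c-.08*u-.014*v]).round(0))
E
```

```text
time: 22.38
tool_pos: [0.5343, -0.3715, 0.1696]
tool_rot: [-1.882, -0.015, 1.801]
contact_force: [0.2, 0.1, -0.2]
opening: 0.0551
[-0.86  0.55  1.44  0.33  1.04 -2.81]
[[273. 161.]
 [291. 240.]
 [260. 241.]
 [290.  54.]
 [249.  55.]]
```

View pics/w14.png

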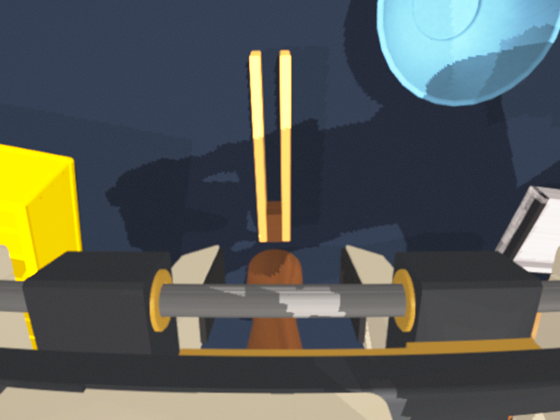

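The tongs appear at tail (249–291, 50) and nose (258–291, 241), within 4 px of prediction. I'll descend to grasp them 10 mm toward the tail from centre.

Run:
```python
from ik import *
a=np.radians(14);u=np.array([np.cos(a),np.sin(a),0]);c=np.array([.5477,-.3715,0])-.010*u
rel(c+[0,0,.06],ori(14,18));rel(c+[0,0,.023],ori(14,18))
```

```text
d [-0.0045  0.1057  0.0305] rv [-0.0036 -0.0187  0.0089]
d [-0.005   0.1409  0.0418] rv [-0.0036 -0.0187  0.0089]
```

```bash
python3 -m creep '[{"dx":-0.0045,"dy":0.05,"dz":0.015,"rx":0,"ry":-0.019,"rz":0.009,"gripper":0.6},{"dx":-0.0045,"dy":0.09,"dz":0.026,"rx":0,"ry":-0.019,"rz":0.009,"gripper":0.6},{"dx":-0.005,"dy":0.115,"dz":0.034,"rx":0,"ry":-0.019,"rz":0.009,"gripper":0.6},{"dx":-0.005,"dy":0.132,"dz":0.039,"rx":0,"ry":-0.019,"rz":0.009,"gripper":0.6},{"dx":-0.005,"dy":0.141,"dz":0.042,"rx":0,"ry":-0.019,"rz":0.009,"gripper":0.6},{"dx":-0.005,"dy":0.141,"dz":0.042,"rx":0,"ry":-0.019,"rz":0.009,"gripper":0.6}]'
python3 - <<'E'
from ik import *
s=status.observe(); print(s['qpos'].round(2))
a=np.radians(14);u=np.array([np.cos(a),np.sin(a),0]);c=np.array([.5477,-.3715,0])-.010*u
rel(c+[0,0,.023],ori(14,18))
p,d=read_camera('wrist'); cv2.imwrite('pics/w15.png',p[:,:,::-1])
E
```

```text
time: 23.18
tool_pos: [0.5374, -0.3759, 0.0247]
tool_rot: [-1.881, 0.005, 1.814]
contact_force: [-0.8, -0.6, 0.4]
opening: 0.055
[-0.85  0.74  1.56  0.41  0.74 -2.96]
d [ 0.0018  0.002  -0.0005] rv [-0.0044  0.0006 -0.0047]
```

View pics/w15.png

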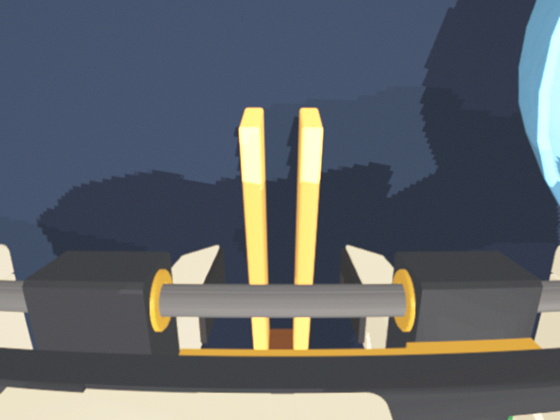

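Both tong bars (244–322) sit centred between the fingers (197 and 367), so I'll close gently.

```bash
python3 -m creep '[{"dx":0.001,"dy":0.0015,"dz":0,"rx":0,"ry":0,"rz":0,"gripper":0.6},{"dx":0.001,"dy":0.0015,"dz":0,"rx":0,"ry":0,"rz":0,"gripper":0.1},{"dx":0.001,"dy":0.0015,"dz":0,"rx":0,"ry":0,"rz":0,"gripper":0.1},{"dx":0.001,"dy":0.0015,"dz":0,"rx":0,"ry":0,"rz":0,"gripper":0.1},{"dx":0.001,"dy":0.0015,"dz":0,"rx":0,"ry":0,"rz":0,"gripper":0.1},{"dx":0.001,"dy":0.0015,"dz":0,"rx":0,"ry":0,"rz":0,"gripper":0.1}]' 20
python3 - <<'E'
from ik import *
s=status.observe(); np.save('pick.npy',np.r_[s['tool_pos'],s['tool_rot']])
p,d=read_camera('wrist'); cv2.imwrite('pics/w16.png',p[:,:,::-1])
E
```

```text
time: 23.98
tool_pos: [0.5376, -0.3751, 0.0238]
tool_rot: [-1.881, 0.006, 1.814]
contact_force: [-0.8, -0.3, 1.6]
opening: 0.0277
```

View pics/w16.png

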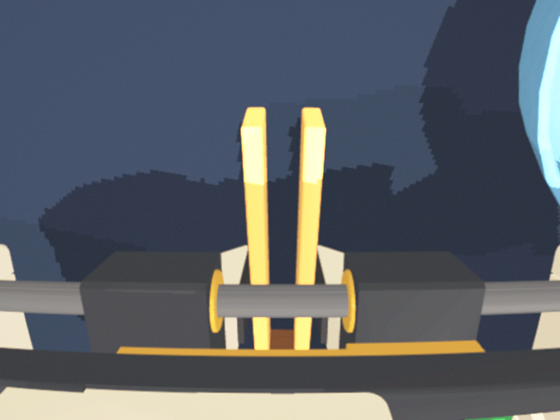

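```bash
cat > place.py <<'E'
from ik import *
pk=np.load('pick.npy'); a=np.radians(14)
def TT(pos,Rm): T=np.eye(4);T[:3,:3]=Rm;T[:3,3]=pos;return T
Ttcp=TT(pk[:3],R.from_euler('xyz',pk[3:]).as_matrix())
Tt=TT([.5477,-.3715,0],R.from_euler('z',14,degrees=True).as_matrix())  # x=nose dir, z up
G=np.linalg.inv(Tt)@Ttcp
def tong(xd,zd,al,ref,hd=6.1,y=0):
    """bottom-ref point ('nose' or 'tail' end, underside) at drawer-floor-frame xd, world z zd; nose down al deg"""
    Rm=R.from_euler('zy',[0,0]).as_matrix(); Rm=(R.from_euler('z',hd,degrees=True)*R.from_euler('y',al,degrees=True)).as_matrix()
    off=np.array([.08 if ref=='nose' else -.08,0,0])
    p=tr(.009+xd,y,zd)-Rm@off
    return TT(p,Rm)
W={}
al=18; t=np.tan(np.radians(al)); line=lambda x:.107-(x+.07)*t
W['1']=tong(.050,line(.055)+.11,al,'nose')
W['2']=tong(.055,line(.055),al,'nose')
W['3']=tong(-.057,line(-.057),al,'tail')
W['3b']=tong(-.056,.075,8.5,'tail')
W['4']=tong(-.055,.0455,0,'tail')
W['5']=tong(-.055,.043,0,'tail')
W['6']=tong(-.055,.0425,0,'tail')
E
python3 - <<'E'
from place import *
q=status.observe()['qpos']; print('G',(G[:3,3]*1000).round(1))
rel(np.array([.537,-.375,.25])); 
for k,T in W.items():
    X=T@G; q,e=ik(X[:3,3],X[:3,:3],q if k!='1' else np.array([-.1,.5,1.6,.0,1,-1.9])); 
    n=T@[.08,0,0,1];tl=T@[-.08,0,0,1]; f=lambda p:(inv(p[:3])-[.009,0,0])*1000
    print(k,'tcp',X[:3,3].round(3),'drawer xg',f(X[:3,3]).round(0),'nose',f(n).round(0),'tail',f(tl).round(0),q.round(2),round(e,4))
E
python3 -m creep '[{"dx":0,"dy":-0.02,"dz":-0.006,"rx":0,"ry":0,"rz":0,"gripper":0.1},{"dx":0,"dy":-0.06,"dz":-0.019,"rx":0,"ry":0,"rz":0,"gripper":0.1},{"dx":0,"dy":-0.11,"dz":-0.036,"rx":0,"ry":0,"rz":0,"gripper":0.1},{"dx":0,"dy":-0.16,"dz":-0.052,"rx":0,"ry":0,"rz":0,"gripper":0.1},{"dx":0,"dy":-0.215,"dz":-0.07,"rx":0,"ry":0,"rz":0,"gripper":0.1},{"dx":0,"dy":-0.215,"dz":-0.07,"rx":0,"ry":0,"rz":0,"gripper":0.1}]'
python3 - <<'E'
from place import *
s=status.observe(); print(s['qpos'].round(2))
X=W['1']@G; rel(X[:3,3],X[:3,:3]); X=X.copy();X[2,3]+=.05; rel(X[:3,3],X[:3,:3])
p,d=read_camera('wrist'); cv2.imwrite('pics/w17.png',p[:,:,::-1])
E
```

```text
G [-10.7  -1.1  23.8]
d [-0.001  -0.2156 -0.0685] rv [0. 0. 0.]
1 tcp [0.535 0.015 0.227] drawer xg [-29.  -1. 227.] nose [ 50.   0. 176.] tail [-102.    0.  226.] [-0.11  0.38  1.52 -0.01  1.25 -1.79] 0.0
2 tcp [0.54  0.016 0.117] drawer xg [-24.  -1. 117.] nose [55. -0. 66.] tail [-97.  -0. 116.] [-0.11  0.5   1.65 -0.01  0.99 -1.78] 0.0
3 tcp [0.579 0.02  0.104] drawer xg [ 16.  -1. 104.] nose [95.  0. 53.] tail [-57.  -0. 103.] [-0.09  0.58  1.54 -0.01  1.02 -1.77] 0.0
3b tcp [0.579 0.02  0.088] drawer xg [16. -1. 88.] nose [102.   0.  51.] tail [-56.   0.  75.] [-0.11  0.54  1.71  0.04  0.74 -1.82] 0.0
4 tcp [0.578 0.02  0.069] drawer xg [14. -1. 69.] nose [105.   0.  46.] tail [-55.  -0.  46.] [-0.13  0.52  1.86  0.15  0.47 -1.93] 0.0
5 tcp [0.578 0.02  0.067] drawer xg [14. -1. 67.] nose [105.   0.  43.] tail [-55.  -0.  43.] [-0.13  0.52  1.86  0.15  0.46 -1.94] 0.0
6 tcp [0.578 0.02  0.066] drawer xg [14. -1. 66.] nose [105.   0.  42.] tail [-55.  -0.  42.] [-0.13  0.53  1.86  0.15  0.46 -1.94] 0.0
time: 24.78
tool_pos: [0.5398, -0.3749, 0.2553]
tool_rot: [-1.885, 0.014, 1.814]
contact_force: [-0.3, -0.0, -1.3]
opening: 0.0279
[-0.85  0.48  1.32  0.29  1.2  -2.75]
d [ 0.3804  0.0493 -0.0776] rv [0.3197 0.1366 0.0127]
d [ 0.3797  0.0018 -0.0931] rv [0.3197 0.1366 0.0127]
```

View pics/w17.png

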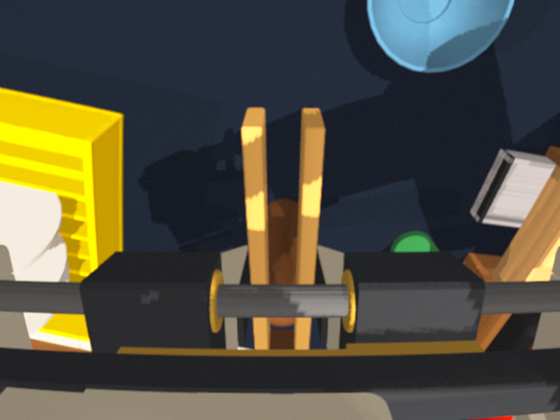

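The tongs are held firmly: the tail is still at (245–323,108), as it was at pick. I'll carry them over the drawer and tilt them nose-down.

```bash
python3 -m creep '[{"dx":0.04,"dy":0,"dz":-0.01,"rx":0.03,"ry":0.015,"rz":0,"gripper":0.1},{"dx":0.09,"dy":0,"dz":-0.02,"rx":0.07,"ry":0.03,"rz":0.003,"gripper":0.1},{"dx":0.14,"dy":0,"dz":-0.034,"rx":0.12,"ry":0.05,"rz":0.005,"gripper":0.1},{"dx":0.19,"dy":0,"dz":-0.046,"rx":0.16,"ry":0.068,"rz":0.006,"gripper":0.1},{"dx":0.24,"dy":0,"dz":-0.058,"rx":0.2,"ry":0.086,"rz":0.008,"gripper":0.1},{"dx":0.29,"dy":0,"dz":-0.07,"rx":0.24,"ry":0.104,"rz":0.01,"gripper":0.1},{"dx":0.335,"dy":0.001,"dz":-0.082,"rx":0.28,"ry":0.12,"rz":0.012,"gripper":0.1},{"dx":0.365,"dy":0.002,"dz":-0.09,"rx":0.31,"ry":0.132,"rz":0.013,"gripper":0.1},{"dx":0.38,"dy":0.002,"dz":-0.093,"rx":0.32,"ry":0.137,"rz":0.013,"gripper":0.1},{"dx":0.38,"dy":0.002,"dz":-0.093,"rx":0.32,"ry":0.137,"rz":0.013,"gripper":0.1}]'
python3 - <<'E'
from place import *
s=status.observe(); print(s['qpos'].round(2))
for k in('1','2'):
    X=W[k]@G; rel(X[:3,3],X[:3,:3])
p,d=read_camera('side'); cv2.imwrite('pics/s18.png',cv2.resize(p[90:310,180:440,::-1],None,fx=2.7,fy=2.7))
s=status.observe();p,d=read_camera('wrist'); cv2.imwrite('pics/w18.png',p[:,:,::-1]); C=cam('wrist',s)
print(proj(C,[tr(-.055,.12,.1),tr(-.055,-.12,.1),tr(-.055,.097,.085),tr(-.055,-.097,.085)]).round(0))
E
```

```text
time: 26.08
tool_pos: [0.5328, 0.0173, 0.2728]
tool_rot: [-1.558, -0.003, 1.679]
contact_force: [-0.1, -0.9, -1.2]
opening: 0.0277
[-0.11  0.34  1.44 -0.    1.37 -1.79]
d [-0.0021  0.0458 -0.0021] rv [-0.0084  0.001   0.0083]
d [-0.0024  0.1557 -0.0085] rv [-0.0084  0.001   0.0083]
[[415. 159.]
 [143. 159.]
 [385. 157.]
 [174. 157.]]
```

View pics/s18.png

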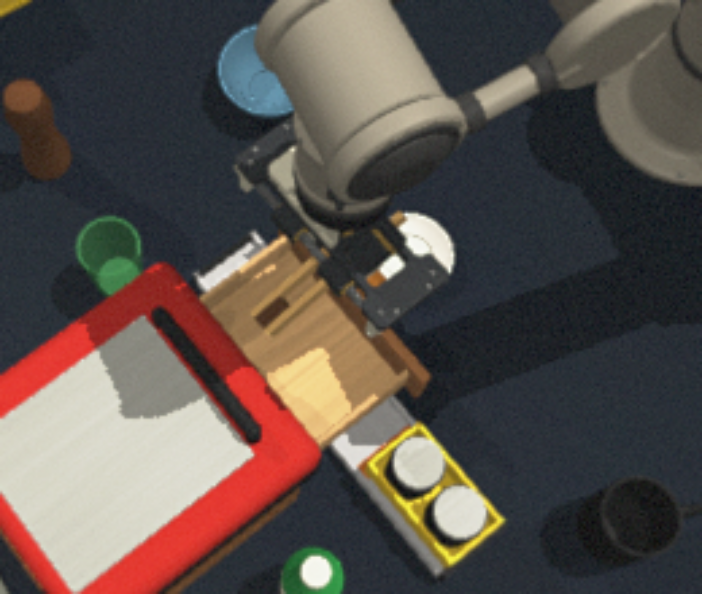

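View pics/w18.png

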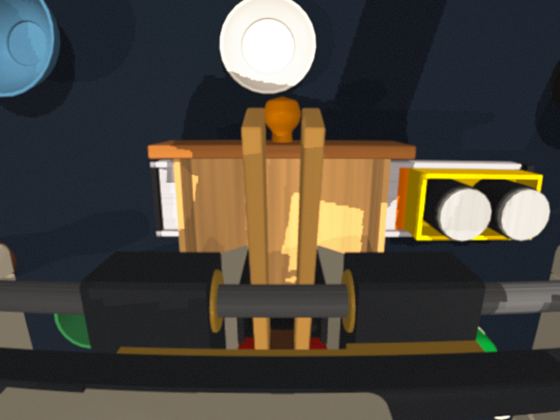

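The tongs hang over the open drawer, and the panel's inner edge is at row 158 against a predicted 159. I'll descend to the insertion line.

```bash
python3 -m creep '[{"dx":-0.002,"dy":0.045,"dz":-0.003,"rx":-0.008,"ry":0,"rz":0.008,"gripper":0.1},{"dx":-0.002,"dy":0.09,"dz":-0.005,"rx":-0.008,"ry":0,"rz":0.008,"gripper":0.1},{"dx":-0.002,"dy":0.12,"dz":-0.007,"rx":-0.008,"ry":0,"rz":0.008,"gripper":0.1},{"dx":-0.002,"dy":0.142,"dz":-0.008,"rx":-0.008,"ry":0,"rz":0.008,"gripper":0.1},{"dx":-0.002,"dy":0.155,"dz":-0.0085,"rx":-0.008,"ry":0,"rz":0.008,"gripper":0.1},{"dx":-0.002,"dy":0.155,"dz":-0.0085,"rx":-0.008,"ry":0,"rz":0.008,"gripper":0.1}]'
python3 - <<'E'
from place import *
s=status.observe()
for k in('2','3','3b','4','5'):
    X=W[k]@G; rel(X[:3,3],X[:3,:3])
p,d=read_camera('side'); cv2.imwrite('pics/s19.png',cv2.resize(p[140:270,220:360,::-1],None,fx=4.5,fy=4.5))
p,d=read_camera('wrist'); cv2.imwrite('pics/w19.png',p[:,:,::-1])
E
```

```text
time: 26.92
tool_pos: [0.5398, 0.0152, 0.1184]
tool_rot: [-1.567, 0.006, 1.677]
contact_force: [-0.9, 0.1, -1.1]
opening: 0.0279
d [0.0008 0.0014 0.0002] rv [ 0.0002 -0.0016  0.0002]
d [ 0.0009  0.0142 -0.04  ] rv [ 0.0002 -0.0016  0.0002]
d [ 0.001   0.0299 -0.0399] rv [-0.1656 -0.0007  0.0002]
d [ 0.0011  0.0489 -0.0382] rv [-3.14e-01  2.00e-04  2.00e-04]
d [ 0.0011  0.0514 -0.0382] rv [-3.14e-01  2.00e-04  2.00e-04]
```

View pics/s19.png

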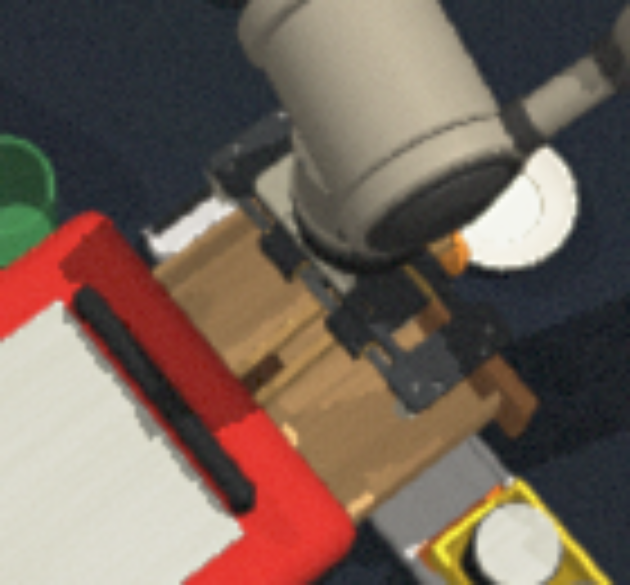

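View pics/w19.png

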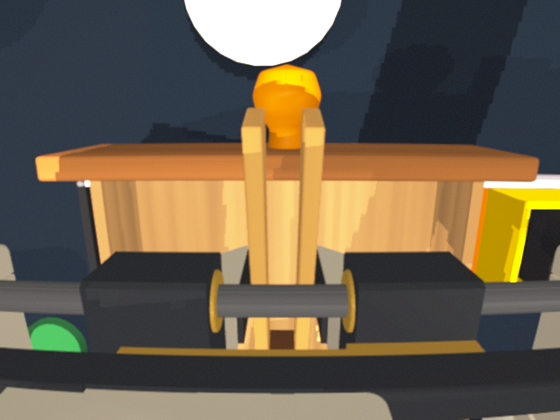

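The nose (dark block) is low, just in front of the press, with the tail above the panel. I'll slide it along its own axis under the press.

```bash
python3 -m creep '[{"dx":0.001,"dy":0.003,"dz":-0.008,"rx":0,"ry":0,"rz":0,"gripper":0.1},{"dx":0.001,"dy":0.006,"dz":-0.017,"rx":0,"ry":0,"rz":0,"gripper":0.1},{"dx":0.001,"dy":0.009,"dz":-0.026,"rx":0,"ry":0,"rz":0,"gripper":0.1},{"dx":0.001,"dy":0.012,"dz":-0.034,"rx":0,"ry":0,"rz":0,"gripper":0.1},{"dx":0.001,"dy":0.0142,"dz":-0.040,"rx":0,"ry":0,"rz":0,"gripper":0.1},{"dx":0.001,"dy":0.0142,"dz":-0.040,"rx":0,"ry":0,"rz":0,"gripper":0.1}]'
python3 - <<'E'
from place import *
s=status.observe()
X=np.eye(4);X[:3,:3]=R.from_euler('xyz',s['tool_rot']).as_matrix();X[:3,3]=s['tool_pos'];T=X@np.linalg.inv(G)
print('nose',inv((T@[.08,0,0,1])[:3])-[.009,0,0],'tail',inv((T@[-.08,0,0,1])[:3])-[.009,0,0])
for k in('3','3b','4','5'):
    X=W[k]@G; rel(X[:3,3],X[:3,:3])
p,d=read_camera('wrist'); cv2.imwrite('pics/w20.png',p[:,:,::-1])
E
```

```text
time: 27.78
tool_pos: [0.5801, 0.0212, 0.1042]
tool_rot: [-1.568, 0.006, 1.678]
contact_force: [-0.2, 0.7, -1.7]
opening: 0.0275
nose [0.09593204 0.00093737 0.05368093] tail [-0.05629362  0.00099655  0.10294902]
d [-0.001   0.0003  0.0007] rv [ 0.0011 -0.0004  0.0001]
d [-0.0009  0.016   0.0009] rv [-0.1647  0.0005  0.0002]
d [-0.0008  0.035   0.0026] rv [-3.13e-01  1.40e-03  3.00e-04]
d [-0.0007  0.0375  0.0025] rv [-3.13e-01  1.40e-03  3.00e-04]
```

View pics/w20.png

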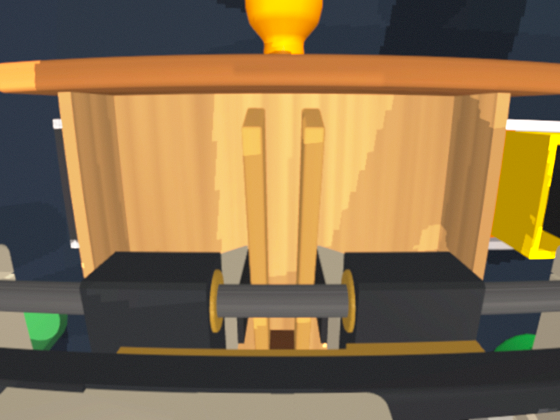

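The tail tip (row 108) is inside the panel's edge (row 95). Now I flatten and lower.

```bash
python3 -m creep '[{"dx":-0.001,"dy":0.005,"dz":0,"rx":-0.055,"ry":0,"rz":0,"gripper":0.1},{"dx":-0.001,"dy":0.010,"dz":0.0005,"rx":-0.11,"ry":0,"rz":0,"gripper":0.1},{"dx":-0.001,"dy":0.016,"dz":0.001,"rx":-0.165,"ry":0,"rz":0,"gripper":0.1},{"dx":-0.001,"dy":0.022,"dz":0.0015,"rx":-0.215,"ry":0,"rz":0,"gripper":0.1},{"dx":-0.001,"dy":0.028,"dz":0.002,"rx":-0.265,"ry":0.001,"rz":0,"gripper":0.1},{"dx":-0.001,"dy":0.033,"dz":0.0025,"rx":-0.313,"ry":0.001,"rz":0,"gripper":0.1},{"dx":-0.001,"dy":0.033,"dz":0.0025,"rx":-0.313,"ry":0.001,"rz":0,"gripper":0.1}]'
python3 - <<'E'
from place import *
s=status.observe()
X=np.eye(4);X[:3,:3]=R.from_euler('xyz',s['tool_rot']).as_matrix();X[:3,3]=s['tool_pos'];T=X@np.linalg.inv(G)
print('nose',inv((T@[.08,0,0,1])[:3])-[.009,0,0],'tail',inv((T@[-.08,0,0,1])[:3])-[.009,0,0],s['contact_force'])
for k in('4','5','6'):
    X=W[k]@G; rel(X[:3,3],X[:3,:3])
p,d=read_camera('wrist'); cv2.imwrite('pics/w21.png',p[:,:,::-1])
E
```

```text
time: 28.7
tool_pos: [0.5761, 0.0197, 0.0712]
tool_rot: [-1.879, 0.005, 1.676]
contact_force: [0.2, 0.2, -0.6]
opening: 0.0278
nose [ 1.03564623e-01 -1.00428335e-04  4.73045164e-02] tail [-5.64351221e-02 -8.92129752e-05  4.75898600e-02] [ 0.16166933  0.15727527 -0.64692956]
d [ 0.0001  0.0023 -0.0007] rv [-0.0018 -0.0003  0.0007]
d [0.0001 0.0047 0.    ] rv [-0.0018 -0.0003  0.0007]
d [0.0001 0.0052 0.0002] rv [-0.0018 -0.0003  0.0007]
```

View pics/w21.png

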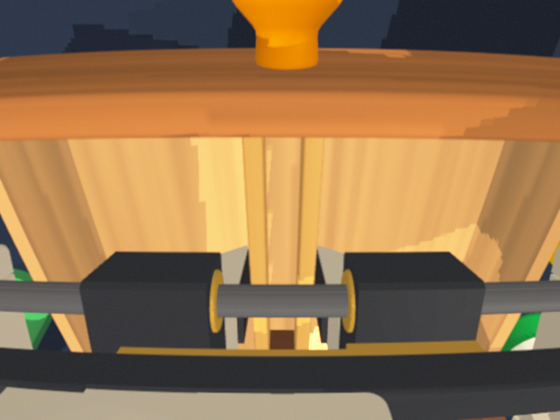

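```bash
python3 -m creep '[{"dx":0,"dy":0.002,"dz":0,"rx":-0.001,"ry":0,"rz":0,"gripper":0.1},{"dx":0,"dy":0.004,"dz":0,"rx":-0.002,"ry":0,"rz":0,"gripper":0.1},{"dx":0,"dy":0.005,"dz":0,"rx":-0.002,"ry":0,"rz":0,"gripper":0.1},{"dx":0,"dy":0.005,"dz":0,"rx":-0.002,"ry":0,"rz":0,"gripper":0.1}]'
```

```text
time: 29.25
tool_pos: [0.5789, 0.0199, 0.0668]
tool_rot: [-1.883, 0.006, 1.677]
contact_force: [0.0, 0.5, 0.3]
opening: 0.0279
```

```bash
python3 -m creep '[{"dx":0,"dy":0.001,"dz":0,"rx":0,"ry":0,"rz":0,"gripper":0.1},{"dx":0,"dy":0.0015,"dz":0,"rx":0,"ry":0,"rz":0,"gripper":0.1},{"dx":0,"dy":0.0015,"dz":0,"rx":0,"ry":0,"rz":0,"gripper":0.1}]'
```

```text
time: 29.62
tool_pos: [0.5795, 0.0199, 0.0657]
tool_rot: [-1.884, 0.006, 1.677]
contact_force: [-1.5, 0.1, 1.9]
opening: 0.0279
```

Light contact (about 2 N), with the computed underside at floor height. I'll open gently and check before retreating.

```bash
python3 -m creep '[{"dx":0,"dy":0,"dz":0,"rx":0,"ry":0,"rz":0,"gripper":0.4},{"dx":0,"dy":0,"dz":0,"rx":0,"ry":0,"rz":0,"gripper":0.5},{"dx":0,"dy":0,"dz":0,"rx":0,"ry":0,"rz":0,"gripper":0.5}]'
python3 - <<'E'
from place import *
p,d=read_camera('wrist'); cv2.imwrite('pics/w22.png',p[:,:,::-1])
E
```

```text
time: 30.0
tool_pos: [0.5794, 0.0199, 0.0654]
tool_rot: [-1.883, 0.006, 1.677]
contact_force: [0.4, -0.7, 1.0]
opening: 0.0458
```

View pics/w22.png

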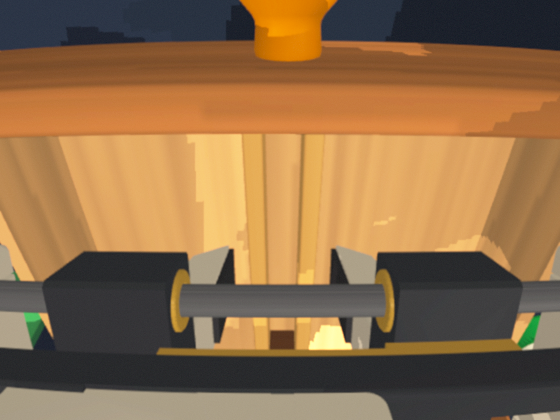

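The fingers are off the tongs on both sides and the tongs have stayed put. I'll retreat straight back along the tool axis, then up and clear.

```bash
python3 -m creep '[{"dx":0,"dy":-0.015,"dz":0,"rx":0,"ry":0,"rz":0,"gripper":0.5},{"dx":0,"dy":-0.04,"dz":0,"rx":0,"ry":0,"rz":0,"gripper":0.5},{"dx":0,"dy":-0.08,"dz":0,"rx":0,"ry":0,"rz":0,"gripper":0.5},{"dx":0,"dy":-0.125,"dz":0,"rx":0,"ry":0,"rz":0,"gripper":0.5},{"dx":0,"dy":-0.165,"dz":0.03,"rx":0,"ry":0,"rz":0,"gripper":0.5},{"dx":0,"dy":-0.19,"dz":0.07,"rx":0,"ry":0,"rz":0,"gripper":0.5},{"dx":0,"dy":-0.20,"dz":0.1,"rx":0,"ry":0,"rz":0,"gripper":0.5},{"dx":0,"dy":-0.20,"dz":0.1,"rx":0,"ry":0,"rz":0,"gripper":0.5}]'
python3 - <<'E'
from place import *
s=status.observe(); print(inv(s['tool_pos']),s['qpos'].round(2))
for n in('top','side'):
    p,d=read_camera(n); cv2.imwrite(f'pics/{n}23.png',p[:,:,::-1]); np.save(f'{n}23.npy',d)
s=status.observe();p,d=read_camera('wrist'); cv2.imwrite('pics/w23.png',p[:,:,::-1]);np.save('w23.npy',d)
np.save('w23s.npy',np.r_[s['tool_pos'],s['tool_rot']])
a=cv2.imread('pics/side23.png'); cv2.imwrite('pics/s23z.png',cv2.resize(a[90:310,180:440],None,fx=2.7,fy=2.7))
a=cv2.imread('pics/top23.png'); cv2.imwrite('pics/t23z.png',cv2.resize(a[140:310,100:435],None,fx=2.38,fy=2.38))
E
```

```text
time: 31.05
tool_pos: [0.4218, 0.0043, 0.2261]
tool_rot: [-1.885, 0.006, 1.676]
contact_force: [1.1, -0.8, -0.8]
opening: 0.0458
[-1.33166329e-01 -1.76258818e-04  2.26058906e-01] [-0.25  0.01  2.04  0.14  0.8  -2.01]
```

View pics/s23z.png

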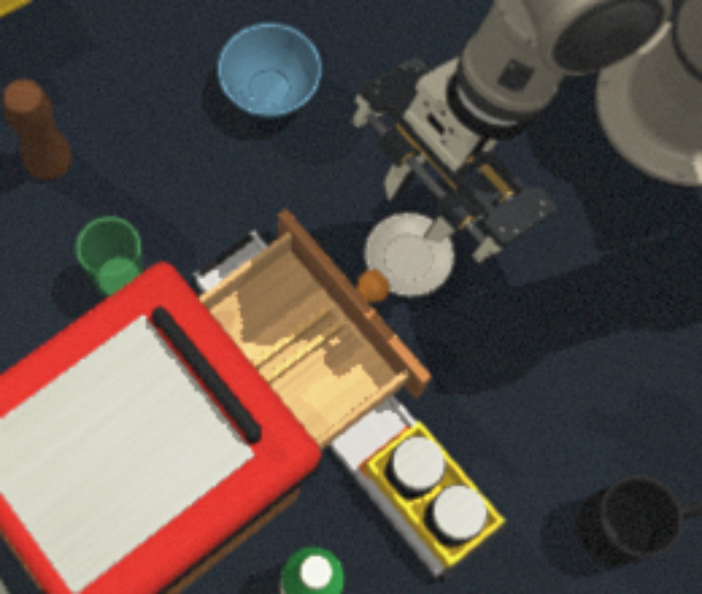

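View pics/t23z.png

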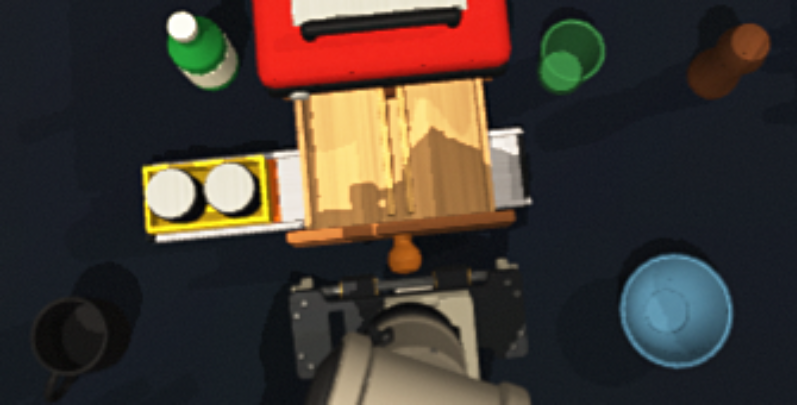

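View pics/w23.png

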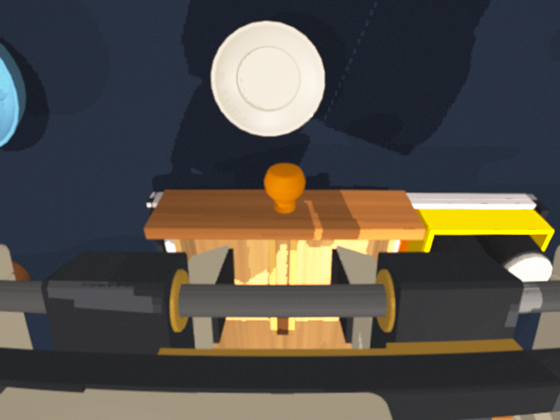

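The side and top views show the tongs lying lengthwise in the drawer, the drawer out, and the caddy beyond the ridge. Now a numeric check: panel, caddy, tongs height and bystanders against the start.

Run:
```python
from ik import *
for n in('top','side'):
    C=cam(n);p=cv2.imread(f'pics/{n}23.png');P=cloud(C,np.load(f'{n}23.npy'))
    xs=np.arange(-.09,-.03,.0005); pr=[]
    for y0 in(-.08,-.05,.05,.08):
        W=np.array([tr(a,b,.1) for a in xs for b in np.linspace(y0-.005,y0+.005,8)]);uv=proj(C,W).astype(np.float32).reshape(len(xs),8,2)
        g=cv2.remap(p,uv[...,0],uv[...,1],cv2.INTER_LINEAR).astype(float).sum(2).mean(1); d=np.abs(np.diff(cv2.GaussianBlur(g.reshape(-1,1),(1,9),2).ravel())); i=np.argmax(d[:60]); pr.append(round(xs[i]*1000,1))
    print(n,'panel outer edge',pr,'(stop -67)')
    hsv=cv2.cvtColor(p,cv2.COLOR_BGR2HSV);H,S,V=[hsv[:,:,i].astype(int) for i in range(3)]
    m=(H>20)&(H<34)&(S>150)&(V>90); mm=np.zeros_like(m); c=proj(C,tr(0,.207,.06))[0].astype(int); mm[c[1]-40:c[1]+40,c[0]-40:c[0]+40]=1
    v,u=np.nonzero(m&mm); q=np.array([inv(a) for a in plane(C,np.c_[u,v],.06)])*1000
    print('caddy y',np.percentile(q[:,1],[1,99]).round(1),'z rim',np.nanpercentile(P[m&mm][:,2],[50,90,98]).round(3))
    # tongs heights in drawer frame
    f=P.reshape(-1,3); L=np.array([inv(a) for a in f]); k=(abs(L[:,1])<.09)&(L[:,0]>-.05)&(L[:,0]<.075)&(L[:,2]<.09)
    t=k&(abs(L[:,1])<.022); fl=k&(abs(L[:,1])>.04)&(abs(L[:,1])<.08)
    print('floor z',np.nanmedian(L[fl,2]).round(4)); h=L[t]; hi=h[h[:,2]>.056]; print('tongs',len(hi),'z',np.median(hi[:,2]).round(4),'y',np.percentile(hi[:,1],[3,97]).round(3),'x',np.percentile(hi[:,0],[2,98]).round(3))
    for a,b in((-.05,-.02),(-.02,.01),(.01,.04),(.04,.075)):
        z=hi[(hi[:,0]>a)&(hi[:,0]<b),2]; print((a,b),len(z),z.mean().round(4) if len(z) else None)
# bystanders: image difference vs start
for n in('top','side'):
    a=cv2.imread(f'pics/{n}0.png');b=cv2.imread(f'pics/{n}23.png')
    for nm,xyz,r in(('mug',(.37,.39,.045),24),('bowl',(.41,-.285,.025),26),('tumbler',(.69,-.17,.05),20),('soap',(.68,.22,.08),22),('mill',(.675,-.335,.08),22),('saucer',(.393,-.013,.01),24)):
        c=proj(cam(n),np.array(xyz))[0].astype(int); 
        A,B=[cv2.cvtColor(i,cv2.COLOR_BGR2GRAY).astype(np.float32)[c[1]-r:c[1]+r,c[0]-r:c[0]+r] for i in(a,b)]
        (dx,dy),rs=cv2.phaseCorrelate(A,B,cv2.createHanningWindow((2*r,2*r),cv2.CV_32F)); print(n,nm,c,'px shift',round(dx,2),round(dy,2),'resp',round(rs,2))
```

```text
top panel outer edge [np.float64(-66.5), np.float64(-66.5), np.float64(-66.0), np.float64(-67.5)] (stop -67)
caddy y [138.8 272.1] z rim [0.052 0.061 0.063]
floor z 0.0419
tongs 246 z 0.0639 y [-0.016  0.011] x [-0.042  0.072]
(-0.05, -0.02) 53 0.0641
(-0.02, 0.01) 63 0.0642
(0.01, 0.04) 61 0.0639
(0.04, 0.075) 69 0.0637
side panel outer edge [np.float64(-68.0), np.float64(-68.0), np.float64(-67.0), np.float64(-67.5)] (stop -67)
caddy y [142. 273.] z rim [0.047 0.062 0.065]
floor z 0.043
tongs 214 z 0.0645 y [-0.015  0.013] x [-0.042  0.059]
(-0.05, -0.02) 48 0.0642
(-0.02, 0.01) 59 0.0643
(0.01, 0.04) 63 0.064
(0.04, 0.075) 44 0.0642
top mug [119 284] px shift -0.05 -0.09 resp 0.84
top bowl [382 269] px shift -0.61 0.16 resp 0.46
top tumbler [337 162] px shift -0.06 0.02 resp 0.96
top soap [188 162] px shift 0.51 0.47 resp 0.99
top mill [403 165] px shift 0.41 0.52 resp 0.93
top saucer [277 276] px shift -5.48 7.45 resp -0.26
side mug [423 292] px shift -0.09 0.11 resp 0.95
side bowl [278 118] px shift 0.13 -0.44 resp 0.84
side tumbler [219 188] px shift -0.07 -0.12 resp 1.04
side soap [294 299] px shift 0.46 0.41 resp 0.97
side mill [194 138] px shift -17.78 -2.69 resp 0.23
side saucer [330 184] px shift 0.12 -0.26 resp 0.46
```

All the important checks pass: tongs top at 0.064 m along the whole visible length (flat on the 0.042 m floor), panel at its stop, and caddy against the end stop. The two poor shift matches are an occluded saucer in the top view and a mill under changed shadows in the side view. Each matched well in the other camera. Handing in.

Run:
```python
from h import *
s=status.observe(); print(s['time'],s['contact_force'].round(2),abs(s['qvel']).max().round(4)); print(robot.hand_in())
```

```text
31.2 [ 0.68 -0.23  0.23] 0.0213
the job is handed in; nothing more can be done
None
```

I parked the caddy, pulled the drawer out and laid the tongs flat inside it, then handed the job in at 31.2 s of the 61 s allowed. `hand_in` gives no verdict, so these results rest on my own last measurements:

- **Caddy:** I pushed it over the ridge until the stop pushed back at about 15 N. It spans roughly y = 140–273 on the track (stop at 272) and sits down on the track floor.
- **Drawer:** I pulled it by the knob with the tool leaned 45° until the force rose to about 32 N. The panel's face is at -66 to -68 mm on the track's x axis, where -67 is the stop.
- **Tongs:** I fed them nose-down under the press, set them down with about 2 N of contact and let go. Their top is level at 64 mm above the table, which is the 42 mm drawer floor plus their 22 mm height. The 30 mm or so under the press could not be measured.
- **Bystanders:** every one shifted less than about 0.7 px (roughly 2 mm) in at least one camera. The top-view match for the saucer (hidden by the arm) and the side-view match for the mill (probably changed shadows) failed. The other camera shows no movement for each.
- **Robot:** the gripper was clear of everything at hand-in, with contact force readings at noise level.

Three things went wrong on the way, with no contact or damage. The first move was refused because its rows lacked keys, I once leaned the tool the wrong way, and the wrist reached its joint limits before I chose a better arm pose.

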